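Change over, lock and book in the flask shaker

ROBOT

A 6-joint arm with a two-finger parallel gripper is mounted at the origin on a cart in front of the work surface, level with it; the furniture and walls round the work are solid. World frame = base frame: x ahead of the robot, y to its left, z up, the work surface at z = 0. Lengths are in m, angles in degrees, forces in N, time in s.
With the tool pointing down it reaches from about 0.25 to 0.775 m from the base axis. Payload 4 kg.
Tool frame: the origin (TCP) lies midway between the tips of the shut fingers; the grasp point (between the pads) lies grasp_offset behind it (grasp_offset is the distance from the TCP to the grasp point, in m); z points along the fingers, y is the direction in which the jaws open and shut (so a half turn about z gives the same grasp; the last joint's range is limited). The gripper opens to 94 mm and grips with 3 to 60 N. Pads are 16 mm wide; open, the fingers measure 119 mm over their backs; the gripper's body (75 mm by 177 mm) begins 78 mm behind the grasp point.
Start: joints at [-79.819, 4.996, 78.535, -0, 96.463, -5.907], TCP at [0.152, -0.528, 0.206] pointing down, gripper open.
Joint ranges: [-177.83, 177.83], [-43.37, 116.18], [15.69, 146.23], [-61.86, 241.86], [9.47, 152.12], [-147.06, 147.06]. Speed limits (degrees/s): [159.86, 159.86, 180, 180, 180, 180].

INTERFACE

Orientations are given as [roll, pitch, yaw] about the fixed x, y, z axes, in that order (R = Rz(yaw) Ry(pitch) Rx(roll)).
In Python, from cell import get_state, capture, close_job, grasp_offset gives the robot as it stands.
- The arm moves only by the shell command python3 -m crank 'ROWS' [OPENING]. ROWS is JSON, a list of rows, each a list of 6 numbers: the shift along the tool's x, y, z normalised to -1 to 1, where 1 is 0.25 m, then the turn, a rotation vector about the tool's x, y, z normalised to -1 to 1, where 1 is 90 degrees. In form: [[x, y, z, rx, ry, rz], ...]. A call has exactly 5 rows; each row is the pose to reach, as a shift and turn from the pose commanded when the call began, along the tool's axes at that moment; what a row does not reach only later rows make up. A row lasts 1/12 s, in which the tool goes at most 41.7 mm and 7.16 degrees, less where a joint would pass 70% of its speed; a pose out of reach is approached as far as the arm can. A call with a number of a shift or a turn outside -1 to 1 is refused whole. A call with a gripper value outside its range is refused whole. OPENING is the gripper command: -1 is fully open, 1 is shut, values between are in proportion, set as the call begins (- or left out, the last holds). The fingers move at their own pace and stop on an object; the grip force is fixed at half the most. Time passes only in rows, so rows that repeat a pose let the fingers close, or fill a call up. It gives the time, the measured TCP pose, the force and the opening at its end, in the units of the state.
- get_state(): the state, without advancing time (a new reading comes with each control period).
- capture(name): name is "scene" or "top"; returns a dict with "img" (420x560x3 uint8, red, green, blue), "vfov" (degrees; the focal length in pixels is half the picture's height over the tangent of half this angle, whatever the lens; pixels are square), "cx", "cy" (the principal point, pixels), "origin" and "attitude" of the camera in the world. Camera axes: x right, y down, z forward; pixel columns grow to the right and rows downward; lengths in m; the calibration is good to about 2 mm. A picture is of the moment at which its call begins. There is no depth.
- close_job(): hands the job in, once; it reports no verdict.
The state is a dict: "time": time; "joint_pos": joint angles; "dq": joint speeds; "joint_torque": joint torques, N m; "ee_pos": TCP position; "eef_rot": TCP orientation; "contact_force": force on the tool from outside, world axes, zero at the start; "ft_torque": the same for the moment, N m; "width": opening from 0.0 (shut) to 1.0 (fully open).
Only numpy, scipy, OpenCV 4.12 (cv2) and the standard library are available. Lean on these libraries where they do the work, as an engineer would, in place of code of your own. Each camera call takes 0.05 s, during which the arm holds its last target.

TASK

Change over the bench shaker: pull its yellow locking slide fully open by the black knob, bring the finished flasks (red stoppers) out along their slots and stand them on the pale mat, and slide every fresh flask (blue or green stopper) from the mat in under the slotted plate - neck in at a slot's mouth, along the slot and round the corner to its far end, one flask a slot, left standing upright on the platform - then push the slide fully closed so that the necks are locked in. Next book the run: hold the hand scanner steady with its window squarely facing the middle of the barcode label on the shaker, 6 to 12 cm from it, for about two seconds, and lay the scanner back in its cradle as it was. Do not tip any flask over, and leave the beaker and the timer where they stand.

Things in the scene. Friction and masses are not known exactly. Their poses are not given: they have to be found in the camera images.
- flask_a_mid (a point): centre (half-way up) of fresh flask a, a stoppered glass volumetric flask with a blue stopper; z axis up along it. 171 mm tall over all, pear-shaped bulb 63 mm across, widest in its lowest 42 mm, tapering into the neck about 80 mm up; from 45 mm up it grips and collides as a 19 mm round rod to the top, stopper too. 70 to 150 g. May be absent (None)
- flask_b_mid (a point): centre (half-way up) of fresh flask b, a stoppered glass volumetric flask with a green stopper; z axis up along it. 185 mm tall over all, pear-shaped bulb 68 mm across, widest in its lowest 42 mm, tapering into the neck about 80 mm up; from 45 mm up it grips and collides as a 21 mm round rod to the top, stopper too. 70 to 150 g. May be absent (None)
- flask_c_mid (a point): centre (half-way up) of fresh flask c, a stoppered glass volumetric flask with a blue stopper; z axis up along it. 171 mm tall over all, pear-shaped bulb 63 mm across, widest in its lowest 42 mm, tapering into the neck about 80 mm up; from 45 mm up it grips and collides as a 19 mm round rod to the top, stopper too. 70 to 150 g. May be absent (None)
- flask_d_mid (a point): centre (half-way up) of fresh flask d, a stoppered glass volumetric flask with a green stopper; z axis up along it. 185 mm tall over all, pear-shaped bulb 68 mm across, widest in its lowest 42 mm, tapering into the neck about 80 mm up; from 45 mm up it grips and collides as a 21 mm round rod to the top, stopper too. 70 to 150 g. May be absent (None)
- done_1_mid (a point): centre (half-way up) of finished flask 1, a stoppered glass volumetric flask with a red stopper; z axis up along it. 171 mm tall over all, pear-shaped bulb 63 mm across, widest in its lowest 42 mm, tapering into the neck about 80 mm up; from 45 mm up it grips and collides as a 19 mm round rod to the top, stopper too. 90 g. May be absent (None). Starts in a slot end of the shaker
- done_2_mid (a point): centre (half-way up) of finished flask 2, a stoppered glass volumetric flask with a red stopper; z axis up along it. 171 mm tall over all, pear-shaped bulb 63 mm across, widest in its lowest 42 mm, tapering into the neck about 80 mm up; from 45 mm up it grips and collides as a 19 mm round rod to the top, stopper too. 90 g. May be absent (None). Starts in a slot end of the shaker
- done_3_mid (a point): centre (half-way up) of finished flask 3, a stoppered glass volumetric flask with a red stopper; z axis up along it. 171 mm tall over all, pear-shaped bulb 63 mm across, widest in its lowest 42 mm, tapering into the neck about 80 mm up; from 45 mm up it grips and collides as a 19 mm round rod to the top, stopper too. 90 g. May be absent (None). Starts in a slot end of the shaker
- bench_mat: the pale fixed mat on the bench, 310 mm (x) by 195 mm (y), 2 mm thick; origin under its centre. Fresh flasks start on its front two thirds, the rear third (+x) is free
- slot1_mouth (a point): mouth of the shaker's right slot: on the entry's centre line, at the neck plate's front edge, given at platform height (flasks stand on the platform, 50 mm above the bench). Axes of the shaker: x rearward into the slot, y left, z up. Slot 26 mm wide, mouth rounded; runs 75 mm along x, then turns a square corner to +y. Nothing stands in front; the platform reaches 3 mm out there
- slot2_mouth (a point): mouth of the shaker's middle slot: on the entry's centre line, at the neck plate's front edge, given at platform height (flasks stand on the platform, 50 mm above the bench). Axes of the shaker: x rearward into the slot, y left, z up. Slot 26 mm wide, mouth rounded; runs 75 mm along x, then turns a square corner to +y. Nothing stands in front; the platform reaches 3 mm out there
- slot3_mouth (a point): mouth of the shaker's left slot: on the entry's centre line, at the neck plate's front edge, given at platform height (flasks stand on the platform, 50 mm above the bench). Axes of the shaker: x rearward into the slot, y left, z up. Slot 26 mm wide, mouth rounded; runs 75 mm along x, then turns a square corner to +y. Nothing stands in front; the platform reaches 3 mm out there
- slot1_end (a point): where a flask's axis belongs at the end of the right slot, at platform height, axes of the shaker: 75 mm in x and 32 mm in +y from the mouth; about 3 mm of play. Slots are 105 mm apart in y. The fixed aluminium neck plate lies 88 to 94 mm above the platform (slide on top to 100 mm): a flask lifted 10 mm off the platform passes freely under it
- slot2_end (a point): where a flask's axis belongs at the end of the middle slot, at platform height, axes of the shaker: 75 mm in x and 32 mm in +y from the mouth; about 3 mm of play. Slots are 105 mm apart in y. The fixed aluminium neck plate lies 88 to 94 mm above the platform (slide on top to 100 mm): a flask lifted 10 mm off the platform passes freely under it
- slot3_end (a point): where a flask's axis belongs at the end of the left slot, at platform height, axes of the shaker: 75 mm in x and 32 mm in +y from the mouth; about 3 mm of play. Slots are 105 mm apart in y. The fixed aluminium neck plate lies 88 to 94 mm above the platform (slide on top to 100 mm): a flask lifted 10 mm off the platform passes freely under it
- lock_slide (a joint): the yellow comb-shaped slide on top of the plate, in m along the shaker's +y: 0 = fully open (entries free), 0.036 = fully closed (a tooth stands across each slot beside the slot end, so that a neck there cannot come back). It stays where it is left, friction 1.5 N; it starts closed or nearly so
- lock_knob (a point): middle of the grip of the slide's black round knob, 22 mm across, grip from 10 mm below to 12 mm above this point, which is 175 mm above the bench, 31 mm above the plate; it moves with the slide. Axes of the shaker
- label (a point): middle of the barcode label (39 mm wide, 34 mm high, upright) on the front face of the control head at the shaker's left end, 115 mm above the bench; the label faces the shaker's -x
- scanner_mid (a point): centre of the hand scanner, a light grey bar 116 mm long (x), 36 mm wide (y), 28 mm high (z), 110 g; its dark nose with the window is at +x, z up. Lies in the cradle, gripped across its width
- scanner_window (a point): middle of the scanner's window, 58 mm in +x from the scanner's centre; x axis = the way it looks
- cradle_seat (a point): where the scanner's centre lies in the fixed grey cradle, 36 mm above the bench; x = the way its nose points there. It rests on a ridge 20 mm wide, 16 mm high, on a foot 6 mm thick (fingers reach past its sides), between four cheeks 34 to 52 mm off the middle along x (4.5 mm of room each side, more at their tops, 37 mm above the bench); stop 5 mm behind its tail, front open
- beaker_2: glass beaker, 58 mm wide, 68 mm high, to be left alone; origin under its centre
- timer: white lab timer, 62 x 62 x 19 mm, to be left alone; origin under its centre
- scanner: the scanner: origin in the middle of its underside, x toward its window, z up

How it is judged (in metres and radians):
On the way, in this order (a step that is already met when the one before it is completed fails the run):
1. the locking slide is pulled open (value of joint lock_slide below 0.004 m), for 0.2 s.
2. every finished flask stands on the mat and every fresh one on the platform at the end of a slot ((horizontal distance between flask_a_mid and slot1_end below 0.01 m or horizontal distance between flask_a_mid and slot2_end below 0.01 m or horizontal distance between flask_a_mid and slot3_end below 0.01 m) and angle between each of flask_a_mid, flask_b_mid, flask_c_mid, flask_d_mid, done_1_mid, done_2_mid, done_3_mid's own z axis and vertical below 0.1 rad and z of each of flask_a_mid, flask_c_mid in the frame of slot1_end below 0.0905 m and (horizontal distance between flask_b_mid and slot1_end below 0.01 m or horizontal distance between flask_b_mid and slot2_end below 0.01 m or horizontal distance between flask_b_mid and slot3_end below 0.01 m) and z of each of flask_b_mid, flask_d_mid in the frame of slot1_end below 0.0975 m and (horizontal distance between flask_c_mid and slot1_end below 0.01 m or horizontal distance between flask_c_mid and slot2_end below 0.01 m or horizontal distance between flask_c_mid and slot3_end below 0.01 m) and (horizontal distance between flask_d_mid and slot1_end below 0.01 m or horizontal distance between flask_d_mid and slot2_end below 0.01 m or horizontal distance between flask_d_mid and slot3_end below 0.01 m) and x of done_1_mid in the frame of bench_mat between -0.145 and 0.145 m and y of done_1_mid in the frame of bench_mat between -0.088 and 0.088 m and z of each of done_1_mid, done_2_mid, done_3_mid in the frame of bench_mat below 0.0925 m and x of done_2_mid in the frame of bench_mat between -0.145 and 0.145 m and y of done_2_mid in the frame of bench_mat between -0.088 and 0.088 m and x of done_3_mid in the frame of bench_mat between -0.145 and 0.145 m and y of done_3_mid in the frame of bench_mat between -0.088 and 0.088 m), for 0.3 s.
3. the slide is pushed closed with the flasks in place (all of step 2 and value of joint lock_slide above 0.032 m), for 0.2 s.
4. the held scanner looks steadily at the barcode label, squarely and from 4.5 to 13.5 cm, for a second (x of label in the frame of scanner_window between 0.045 and 0.135 m and y of label in the frame of scanner_window between -0.02 and 0.02 m and z of label in the frame of scanner_window between -0.02 and 0.02 m and angle between the x axis of scanner_window and the x axis of label, either way round below 0.3 rad and linear speed of scanner below 0.03 m/s and contact force between the fingers and scanner above 1 N and value of joint lock_slide above 0.032 m), for 1 s.
At the end, for the whole second after the job is handed in: Fresh flasks stand upright on the platform, axes within 10 mm of slot ends, finished ones upright on the mat, axes 1 cm or more in from its edges; the slide is closed beyond 32 mm; the scanner lies in its cradle (within 12 mm and 9 degrees), at rest (all of step 3 and horizontal distance between scanner_mid and cradle_seat below 0.012 m and z of scanner_mid in the frame of cradle_seat below 0.004 m and angle between scanner's own z axis and vertical below 0.1 rad and angle between the x axis of scanner_mid and the x axis of cradle_seat, either way round below 0.15 rad and linear speed of scanner below 0.02 m/s); the robot touches nothing.
It fails at once if a flask is tipped over (angle between any of flask_a_mid, flask_b_mid, flask_c_mid, flask_d_mid, done_1_mid, done_2_mid, done_3_mid's own z axis and vertical above 0.9 rad).
It fails at once if the beaker or the timer is pushed aside by more than 3 cm (distance of any of beaker_2, timer from where it was at the start of the episode above 0.03 m).
Of flask_a, flask_b, flask_c, flask_d only 2 to 3 are there at a start; the rules pass over those that are not, and their reading is None.
Of done_1, done_2, done_3 only 1 to 2 are there at a start; the rules pass over those that are not, and their reading is None.
At some moment in a run one of flask_a, flask_b, flask_c, flask_d may be knocked a few centimetres aside while the robot is not near it.
It also fails if it takes over 210 s, if anything falls off the work surface, if the arm or the gripper's body presses on something with over 40 N, if the wrist force passes 120 N, or if a joint passes its speed limit or range.

## Working session

There is one attempt and no reset: what is moved stays moved. The work goes in short steps, Python scripts to look and compute and a shell command to move; the robot and the scene stay as the last step left them, time stands still between calls to the robot, and variables do not carry over. Pictures are saved under pics/ and viewed, and the job is handed in when it is done.

```bash
ls; mkdir -p pics
python3 - <<'E'
from cell import *
import cv2
print(get_state()); print(grasp_offset)
for n in ["scene","top"]:
    c=capture(n); print({k:v for k,v in c.items() if k!='img'}); cv2.imwrite(f"pics/{n}0.png",c['img'][:,:,::-1])
E
```

```text
pics
{'time': 0.0, 'joint_pos': array([-7.98180265e+01,  5.03837247e+00,  7.86232324e+01,  9.71964913e-05,
        9.64647066e+01, -5.90659183e+00]), 'dq': array([-0.057398  ,  0.02630639, -0.03126939, -0.02168885, -0.01220346,
        0.04116859]), 'joint_torque': array([ 8.79173185e-04, -3.40182388e+01, -3.02424753e+01,  7.17527093e-02,
        3.31064360e-02, -1.68448082e-04]), 'ee_pos': array([ 0.15232061, -0.52790903,  0.20432462]), 'eef_rot': array([-1.79874369e+02, -1.30944057e-02,  1.60885618e+01]), 'contact_force': array([-1.12223413, -0.352885  ,  0.04119983]), 'ft_torque': array([ 0.01393699, -0.01038934,  0.04954497]), 'width': 0.9999419976642914}
0.0188
{'vfov': 52.81931569978824, 'cx': 284.4923829130181, 'cy': 211.6477961855743, 'origin': array([-0.23271465,  0.47053693,  0.8911939 ]), 'attitude': array([-1.31775610e+02,  4.17057217e-02, -1.18900173e+02])}
{'vfov': 50.39943193657672, 'cx': 273.5170077834854, 'cy': 203.54256343858142, 'origin': array([0.3046295 , 0.07203379, 1.29818462]), 'attitude': array([-1.70367922e+02,  1.37119015e-01, -9.12224964e+01])}
```

View pics/scene0.png

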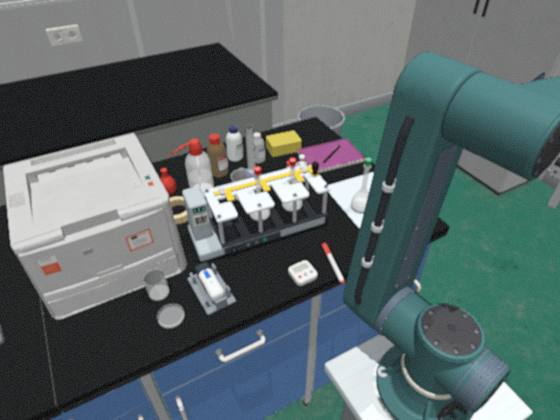

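View pics/top0.png

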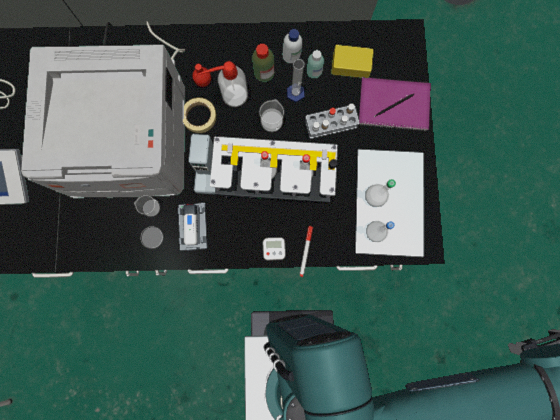

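```bash
cat > h.py <<'E'
import numpy as np, cv2
from scipy.spatial.transform import Rotation as R
from cell import *
def cam(n):
    c=capture(n); c['R']=R.from_euler('xyz',c['attitude'],degrees=True).as_matrix()
    c['f']=c['img'].shape[0]/2/np.tan(np.radians(c['vfov']/2)); c['bgr']=np.ascontiguousarray(c['img'][:,:,::-1]); return c
def ray(c,u,v):
    d=c['R']@np.array([(u-c['cx'])/c['f'],(v-c['cy'])/c['f'],1]); return np.array(c['origin']),d/np.linalg.norm(d)
def onz(c,u,v,z):
    o,d=ray(c,u,v); return o+d*(z-o[2])/d[2]
def proj(c,p):
    q=c['R'].T@(np.array(p)-c['origin']); return np.array([c['cx']+c['f']*q[0]/q[2],c['cy']+c['f']*q[1]/q[2]])
def tri(c1,p1,c2,p2):
    o1,d1=ray(c1,*p1);o2,d2=ray(c2,*p2)
    A=np.stack([d1,-d2],1);s=np.linalg.lstsq(A,o2-o1,rcond=None)[0]
    a=o1+d1*s[0];b=o2+d2*s[1];return (a+b)/2,np.linalg.norm(a-b)
def crop(c,name,x0,y0,x1,y1,k):
    cv2.imwrite('pics/'+name,cv2.resize(c['bgr'][y0:y1,x0:x1],None,fx=k,fy=k,interpolation=cv2.INTER_CUBIC))
E
python3 - <<'E'
from h import *
c=cam('top'); s=cam('scene')
crop(c,'t1.png',180,120,350,260,4.5); crop(c,'t2.png',340,140,440,265,4.5)
crop(s,'s1.png',180,120,340,260,4.5); crop(s,'s2.png',300,130,440,240,5)
crop(s,'s3.png',140,240,340,340,4)
# sanity: printed
print(onz(c,390,203,0.0))
E
```

```text
[ 0.51911921 -0.27305311  0.        ]
```

View pics/t1.png

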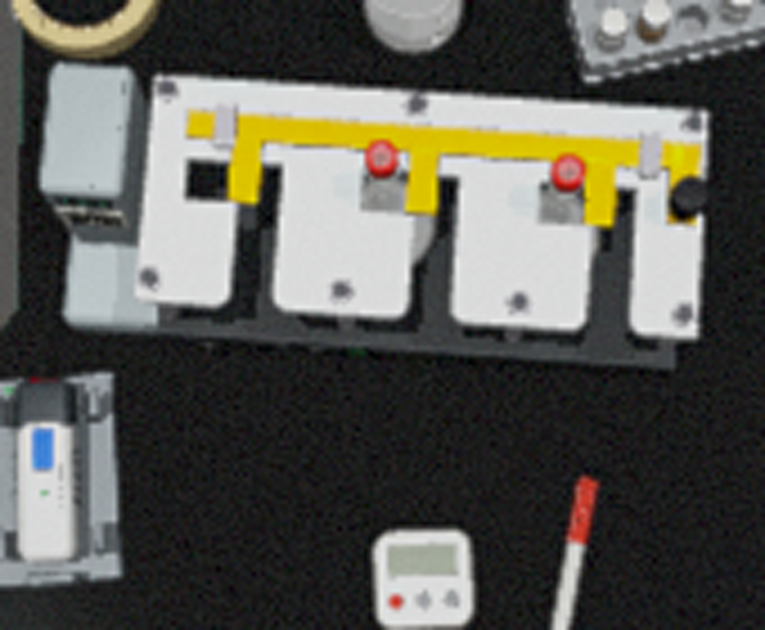

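View pics/t2.png

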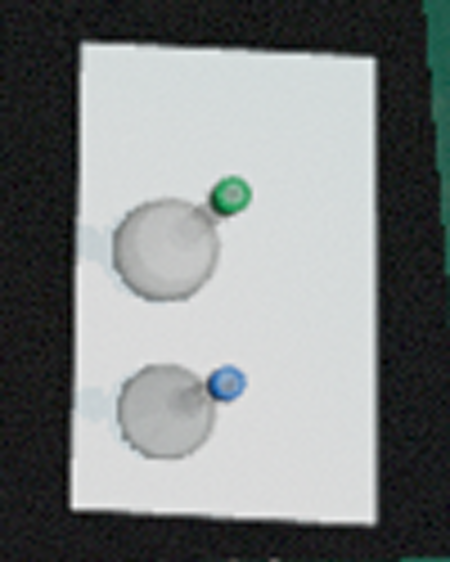

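View pics/s1.png

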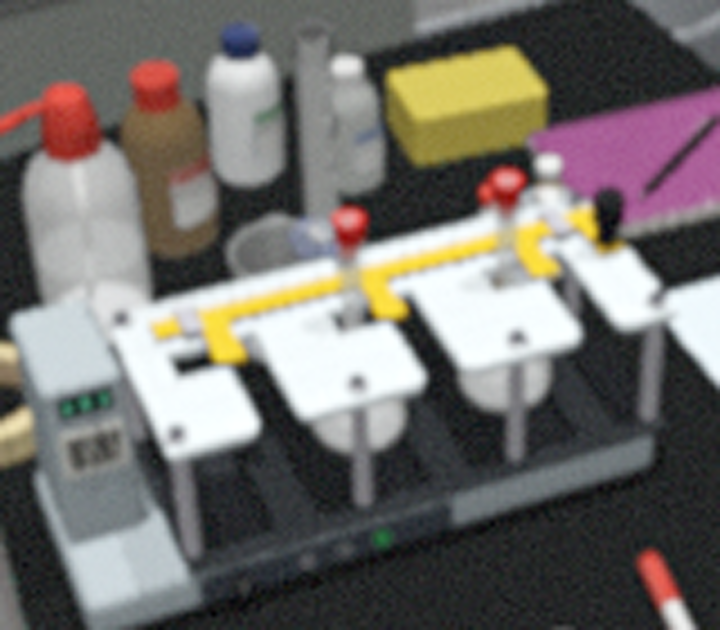

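View pics/s2.png

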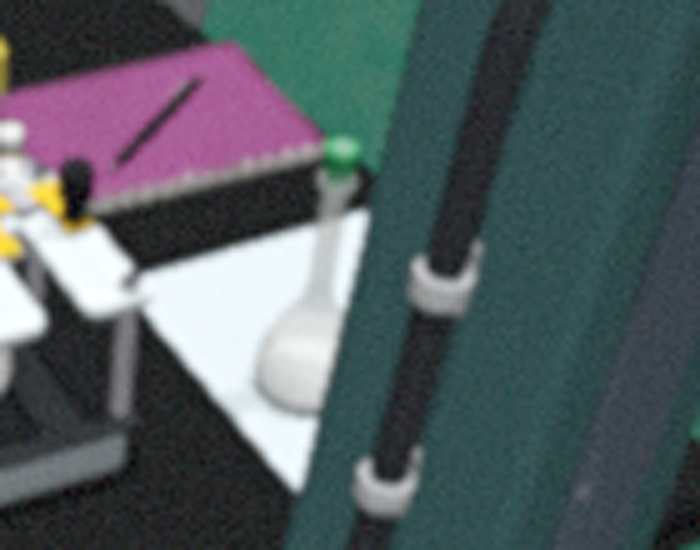

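View pics/s3.png

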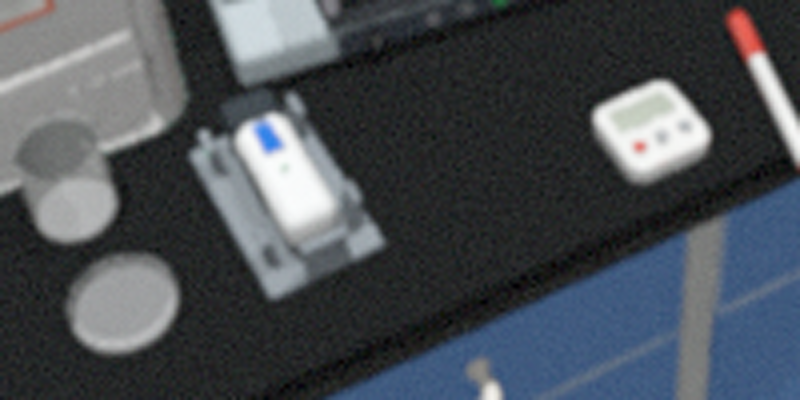

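Run:
```python
from h import *
c=cam('top'); s=cam('scene')
k=4.5
def T(x,y,z): return onz(c,180+(x+.5)/k-.5,120+(y+.5)/k-.5,z)
pr=lambda n,p:print(n,np.round(p,4))
P={n:T(*q,0.144) for n,q in dict(BL=(155,75),BR=(708,110),FL=(137,300),FR=(697,339),s1=(167,90),s2=(417,104),s3=(692,122),f1=(150,277),f2=(342,291),f3=(519,303),f4=(683,314),
 e3L=(237,262),e3R=(273,262),e2L=(411,262),e2R=(455,262),e1L=(590,262),e1R=(632,262)).items()}
for n,p in P.items(): pr(n,p)
for a,b in [('BL','BR'),('FL','FR'),('s1','s3'),('f1','f4')]:
    d=P[a]-P[b]; print(a,b,np.degrees(np.arctan2(-d[0],d[1])),np.linalg.norm(d))
for n,a,b in [('red2',(380,157),(350,224)),('red1',(568,171),(508,184)),]:
    pr(n,T(*a,.213))
    p,e=tri(c,(180+a[0]/k,120+a[1]/k),s,(180+b[0]/k,120+b[1]/k)); pr(n+'tri',p);print(e)
p,e=tri(c,(180+690/k,120+198/k),s,(180+609/k,120+213/k)); pr('knob',p);print(e)
pr('knobz',T(690,198,.187))
# scan head label
for n,b in dict(lab=(93,449),tl=(62,437),tr=(118,427),bl=(68,474),br=(124,462)).items():
    print(n, 180+b[0]/k,120+b[1]/k)
pr('mat', [0])
for q in [(82,43),(377,57),(377,524),(72,508)]: pr('m',onz(c,340+q[0]/k,140+q[1]/k,.002))
pr('green',onz(c,340+231/k,140+195/k,.182)); pr('blue',onz(c,340+227/k,140+383/k,.168))
pr('gb',onz(c,340+166/k,140+249/k,.025)); pr('bb',onz(c,340+166/k,140+411/k,.025))
```

```text
BL [0.6877 0.2268 0.144 ]
BR [ 0.6587 -0.103   0.144 ]
FL [0.5504 0.2372 0.144 ]
FR [ 0.52   -0.0903  0.144 ]
s1 [0.6782 0.2196 0.144 ]
s2 [0.6662 0.0704 0.144 ]
s3 [ 0.6515 -0.0931  0.144 ]
f1 [0.5641 0.2296 0.144 ]
f2 [0.5532 0.1168 0.144 ]
f3 [0.5437 0.0131 0.144 ]
f4 [ 0.535  -0.0827  0.144 ]
e3L [0.572  0.1784 0.144 ]
e3R [0.5715 0.1572 0.144 ]
e2L [0.5697 0.076  0.144 ]
e2R [0.5692 0.0501 0.144 ]
e1L [ 0.5674 -0.0294  0.144 ]
e1R [ 0.5669 -0.0541  0.144 ]
BL BR -5.029900740315507 0.3310364683262942
FL FR -5.310053029639288 0.3289140488527061
s1 s3 -4.885945672237766 0.3138619598586554
f1 f4 -5.306931429265567 0.3136950351422269
red2 [0.6143 0.0918 0.213 ]
red2tri [0.6109 0.0893 0.2181]
0.0033781238750564785
red1 [ 0.604  -0.0129  0.213 ]
red1tri [ 0.6009 -0.0143  0.218 ]
0.002197645815890214
knob [ 0.5957 -0.0871  0.1739]
0.0011736068648732236
knobz [ 0.5937 -0.0839  0.187 ]
lab 200.66666666666666 219.77777777777777
tl 193.77777777777777 217.11111111111111
tr 206.22222222222223 214.88888888888889
bl 195.11111111111111 225.33333333333331
br 207.55555555555554 222.66666666666669
mat [0]
m [ 0.6837 -0.1877  0.002 ]
m [ 0.6697 -0.3838  0.002 ]
m [ 0.3604 -0.3597  0.002 ]
m [ 0.3748 -0.1648  0.002 ]
green [ 0.5399 -0.2314  0.182 ]
blue [ 0.4343 -0.2258  0.168 ]
gb [ 0.5384 -0.2299  0.025 ]
bb [ 0.4336 -0.2236  0.025 ]
```

```bash
cat >> h.py <<'E'
def to(x,y,z,yaw=None):
    s=get_state();M=R.from_euler('xyz',s['eef_rot'],degrees=True)
    d=M.inv().apply(np.array([x,y,z])-s['ee_pos'])/0.25
    r=''
    if yaw is not None: r=(M.inv()*R.from_euler('xyz',[180,0,yaw],degrees=True)).as_rotvec(degrees=True)/90
    print('shift',np.round(d,3),'turn',np.round(r,3) if yaw is not None else '')
E
python3 -m crank '[[0,0,-0.1,0,0,0.07],[0,0,-0.2,0,0,0.14],[0,0,-0.3,0,0,0.21],[0,0,-0.3,0,0,0.235],[0,0,-0.3,0,0,0.235]]' -0.06
python3 -c "
from h import *
print(get_state()['joint_pos']);to(.5957,-.087,.28,-5.1)"
```

```text
time: 0.72
ee_pos: [0.1526, -0.5293, 0.2829]
eef_rot: [179.7, -0.1, -5.1]
contact_force: [-0.8, -0.2, -1.5]
width: 0.681
[-7.98186293e+01  4.80150621e+00  7.00439422e+01 -1.71160599e-03
  1.04893012e+02  1.52738070e+01]
shift [ 1.609 -1.92   0.005] turn [ 0.003 -0.001  0.   ]
```

```bash
python3 -m crank '[[0.1,-0.12,0,0,0,0],[0.2,-0.24,0,0,0,0],[0.3,-0.36,0,0,0,0],[0.4,-0.48,0,0,0,0],[0.5,-0.6,0,0,0,0]]'
python3 -m crank '[[0.1,-0.12,0,0,0,0],[0.2,-0.24,0,0,0,0],[0.3,-0.36,0,0,0,0],[0.4,-0.48,0,0,0,0],[0.5,-0.6,0,0,0,0]]'
python3 -m crank '[[0.1,-0.12,0,0,0,0],[0.2,-0.24,0,0,0,0],[0.3,-0.36,0,0,0,0],[0.4,-0.48,0,0,0,0],[0.5,-0.6,0,0,0,0]]'
python3 -c "
from h import *
print(get_state()['joint_pos']);to(.5957,-.087,.159,-5.1)"
```

```text
time: 1.13
ee_pos: [0.2908, -0.3883, 0.2791]
eef_rot: [-179.9, 0.1, -5.0]
contact_force: [0.4, -0.6, 0.4]
width: 0.531
time: 1.55
ee_pos: [0.4285, -0.2498, 0.2792]
eef_rot: [-179.9, 0.1, -5.0]
contact_force: [0.6, -0.7, 0.2]
width: 0.528
time: 1.97
ee_pos: [0.5663, -0.1114, 0.279]
eef_rot: [-180.0, 0.1, -5.0]
contact_force: [0.5, -1.0, 0.7]
width: 0.529
[-1.67535753e+01  8.50344396e+00  6.63999840e+01 -1.15847443e-02
  1.05232312e+02  7.82090883e+01]
shift [ 0.11  -0.107  0.48 ] turn [-0.     0.002  0.001]
```

```bash
python3 -m crank '[[0.03,-0.03,0.02,0,0,0],[0.06,-0.06,0.06,0,0,0],[0.09,-0.09,0.12,0,0,0],[0.11,-0.107,0.2,0,0,0],[0.11,-0.107,0.24,0,0,0]]'
python3 - <<'E'
from h import *
c=cam('top'); s=cam('scene'); crop(s,'s5.png',220,100,400,240,4);crop(c,'t5.png',240,100,400,240,4)
to(.5957,-.087,.159,-5.1)
E
```

```text
time: 2.38
ee_pos: [0.5942, -0.0889, 0.216]
eef_rot: [-180.0, 0.3, -5.0]
contact_force: [0.8, 0.0, -0.4]
width: 0.529
shift [ 0.011 -0.011  0.229] turn [-0.     0.005 -0.   ]
```

View pics/s5.png

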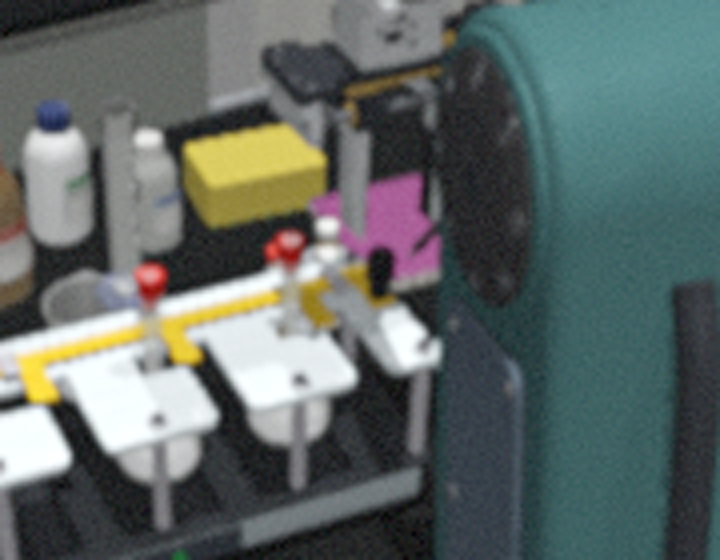

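View pics/t5.png

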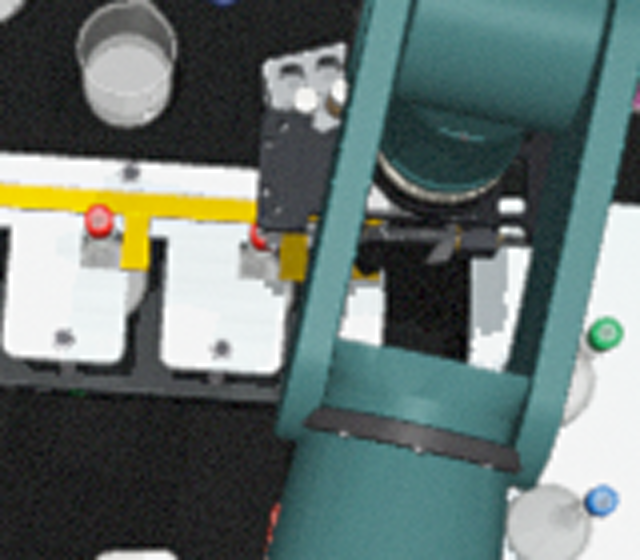

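```bash
python3 -m crank '[[0.005,-0.005,0.05,0,0,0],[0.01,-0.01,0.1,0,0,0],[0.01,-0.01,0.15,0,0,0],[0.01,-0.01,0.2,0,0,0],[0.01,-0.01,0.215,0,0,0]]'
python3 -m crank '[[0,0,0,0,0,0],[0,0,0,0,0,0],[0,0,0,0,0,0],[0,0,0,0,0,0],[0,0,0,0,0,0]]' 1
python3 -m crank '[[0,0,0,0,0,0],[0,0,0,0,0,0],[0,0,0,0,0,0],[0,0,0,0,0,0],[0,0,0,0,0,0]]' 1
```

```text
time: 2.9
ee_pos: [0.5967, -0.0867, 0.1635]
eef_rot: [-180.0, 0.3, -5.1]
contact_force: [-0.1, -0.0, 0.4]
width: 0.529
time: 3.32
ee_pos: [0.5987, -0.0867, 0.1678]
eef_rot: [-180.0, -0.1, -5.1]
contact_force: [0.3, 0.4, 1.4]
width: 0.223
time: 3.73
ee_pos: [0.5987, -0.0867, 0.1677]
eef_rot: [-180.0, -0.1, -5.1]
contact_force: [-0.4, 2.2, 4.3]
width: 0.226
```

```bash
python3 -m crank '[[0,0,0,0,0,0],[0,0,0,0,0,0],[0,0,0.012,0,0,0],[0,0,0.024,0,0,0],[0,0,0.036,0,0,0]]' 0.3
python3 -m crank '[[0,0,0,0,0,0],[0,0,0,0,0,0],[0,0,0,0,0,0],[0,0,0,0,0,0],[0,0,0,0,0,0]]' 1
python3 -m crank '[[0,0,0,0,0,0],[0,0,0,0,0,0],[0,0.01,0,0,0,0],[0,0.02,0,0,0,0],[0,0.04,0,0,0,0]]' 1
```

```text
time: 4.15
ee_pos: [0.5976, -0.0869, 0.1565]
eef_rot: [180.0, 0.1, -5.1]
contact_force: [1.0, -0.2, 0.3]
width: 0.351
time: 4.57
ee_pos: [0.5977, -0.0868, 0.157]
eef_rot: [-180.0, 0.1, -5.1]
contact_force: [-0.2, -0.7, -3.7]
width: 0.223
time: 4.98
ee_pos: [0.5969, -0.0961, 0.157]
eef_rot: [-179.9, 0.1, -5.0]
contact_force: [-0.3, 0.9, -6.1]
width: 0.226
```

```bash
python3 -m crank '[[0,0.02,0,0,0,0],[0,0.04,0,0,0,0],[0,0.06,0,0,0,0],[0,0.08,0,0,0,0],[0,0.09,0,0,0,0]]'
```

```text
time: 5.4
ee_pos: [0.5947, -0.1201, 0.157]
eef_rot: [180.0, 0.1, -5.1]
contact_force: [-0.8, 1.7, -7.4]
width: 0.225
```

```bash
python3 -m crank '[[0,0.004,0,0,0,0],[0,0.008,0,0,0,0],[0,0.012,0,0,0,0],[0,0.014,0,0,0,0],[0,0.014,0,0,0,0]]'
python3 -m crank '[[0,0.004,0,0,0,0],[0,0.008,0,0,0,0],[0,0.012,0,0,0,0],[0,0.012,0,0,0,0],[0,0.012,0,0,0,0]]'
```

```text
time: 5.82
ee_pos: [0.5947, -0.1208, 0.1571]
eef_rot: [-179.8, 0.1, -5.0]
contact_force: [-0.5, 5.8, -9.7]
width: 0.224
time: 6.23
ee_pos: [0.5947, -0.1208, 0.157]
eef_rot: [-179.5, 0.1, -4.9]
contact_force: [-0.7, 11.5, -8.6]
width: 0.227
```

```bash
python3 -m crank '[[0,-0.012,0,0,0,0],[0,-0.02,0,0,0,0],[0,-0.02,0,0,0,0],[0,-0.02,0,0,0,0],[0,-0.02,0,0,0,0]]' 0.4
python3 -m crank '[[0,0,-0.1,0,0,0],[0,0,-0.2,0,0,0],[0,0,-0.32,0,0,0],[0,0,-0.48,0,0,0],[0,0,-0.6,0,0,0]]' 0
python3 -m crank '[[-0.16,0,0,0,0,0],[-0.32,0,0,0,0,0],[-0.48,0,0,0,0,0],[-0.64,0,0,0,0,0],[-0.8,0,0,0,0,0]]' 0
python3 - <<'E'
from h import *
c=cam('top'); s=cam('scene'); crop(s,'s6.png',180,120,400,260,3.5);crop(c,'t6.png',180,120,440,260,3)
E
```

```text
time: 6.65
ee_pos: [0.5958, -0.1216, 0.1594]
eef_rot: [179.9, -0.2, -5.1]
contact_force: [0.2, 0.2, 0.3]
width: 0.298
time: 7.07
ee_pos: [0.5952, -0.1214, 0.3113]
eef_rot: [179.9, -0.2, -5.1]
contact_force: [0.2, -0.4, 0.8]
width: 0.501
time: 7.48
ee_pos: [0.3942, -0.1033, 0.3082]
eef_rot: [179.9, -0.1, -5.1]
contact_force: [-0.5, -1.7, -0.2]
width: 0.502
```

View pics/t6.png

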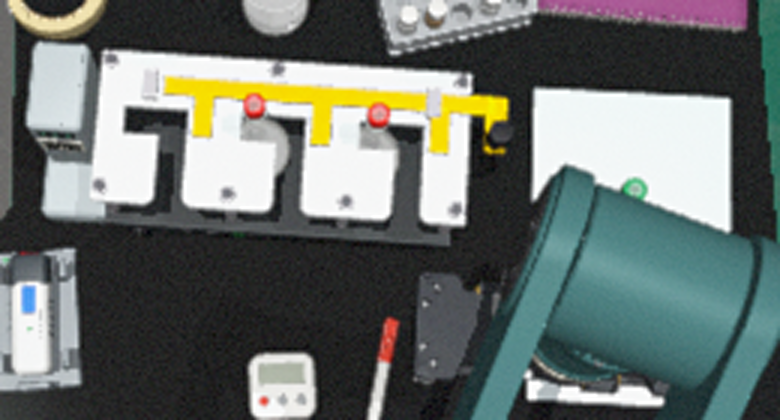

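View pics/s6.png

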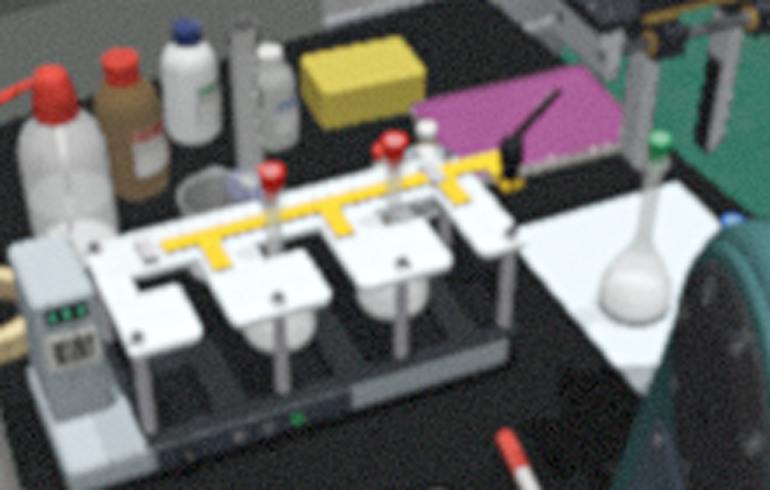

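```bash
python3 -c "
from h import *
to(.539,-.2305,.22,-5.1)"
```

```text
shift [0.631 0.455 0.362] turn [ 0.001 -0.002 -0.001]
```

```bash
python3 -m crank '[[0.12,0.09,0,0,0,0],[0.24,0.18,0,0,0,0],[0.36,0.27,0,0,0,0],[0.48,0.36,0,0,0,0],[0.6,0.44,0.0,0,0,0]]' 0
python3 -m crank '[[0.03,0.015,0.1,0,0,0],[0.03,0.015,0.2,0,0,0],[0.03,0.015,0.3,0,0,0],[0.03,0.015,0.3,0,0,0],[0.03,0.015,0.3,0,0,0]]' 0
python3 -c "
from h import *
to(.539,-.2305,.122,-5.1)
c=cam('top'); s=cam('scene'); crop(s,'s7.png',260,100,440,240,4);crop(c,'t7.png',330,120,440,260,4)
print(proj(s,[.539,-.2305,.187]),proj(s,get_state()['ee_pos']))"
```

```text
time: 8.0
ee_pos: [0.5375, -0.2281, 0.3078]
eef_rot: [179.9, -0.1, -5.1]
contact_force: [0.2, -0.2, 0.2]
width: 0.502
time: 8.42
ee_pos: [0.5426, -0.2304, 0.2311]
eef_rot: [-179.9, 0.2, -5.1]
contact_force: [0.2, -0.8, -0.0]
width: 0.502
shift [-0.013  0.002  0.436] turn [-0.001  0.002  0.   ]
[367.74690454 159.62006531] [369.03170257 144.72772375]
```

View pics/s7.png

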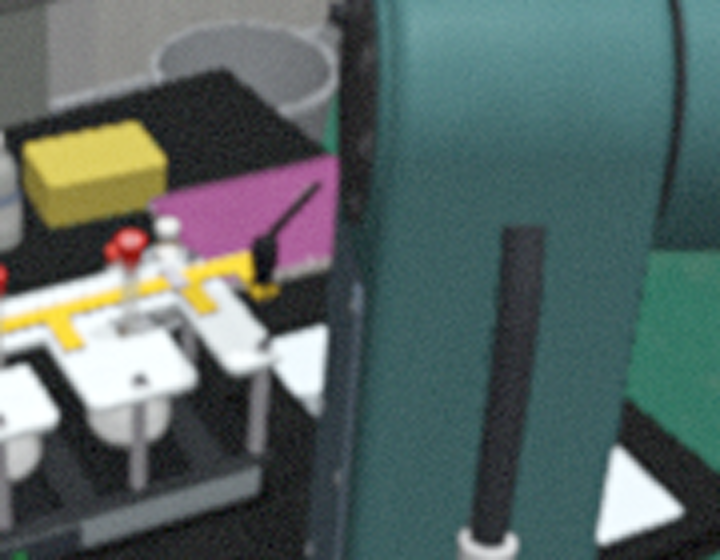

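```bash
python3 -m crank '[[-0.012,0,0.1,0,0,0],[-0.012,0,0.2,0,0,0],[-0.012,0,0.3,0,0,0],[-0.012,0,0.4,0,0,0],[-0.012,0,0.436,0,0,0]]' 0
python3 -m crank '[[0,0,0,0,0,0],[0,0,0,0,0,0],[0,0,0,0,0,0],[0,0,0,0,0,0],[0,0,0,0,0,0]]' 1
python3 -m crank '[[0,0,0,0,0,0],[0,0,0,0,0,0],[0,0,0,0,0,0],[0,0,0,0,0,0],[0,0,0,0,0,0]]' 1
```

```text
time: 8.93
ee_pos: [0.5393, -0.2297, 0.1225]
eef_rot: [-180.0, 0.1, -5.1]
contact_force: [-0.5, 0.5, -0.6]
width: 0.501
time: 9.35
ee_pos: [0.541, -0.2306, 0.1262]
eef_rot: [179.9, -0.2, -5.1]
contact_force: [-0.6, -0.3, 3.7]
width: 0.216
time: 9.77
ee_pos: [0.541, -0.2307, 0.1262]
eef_rot: [179.9, -0.2, -5.1]
contact_force: [0.5, -0.2, 6.5]
width: 0.22
```

```bash
python3 -m crank '[[0,0,-0.02,0,0,0],[0,0,-0.08,0,0,0],[0,0,-0.18,0,0,0],[0,0,-0.3,0,0,0],[0,0,-0.4,0,0,0]]' 1
python3 -m crank '[[0,0,-0.12,0,0,0],[0,0,-0.24,0,0,0],[0,0,-0.34,0,0,0],[0,0,-0.4,0,0,0],[0,0,-0.4,0,0,0]]' 1
python3 -c "
from h import *
to(.4846,.1758,.324,-5.1)
c=cam('top'); s=cam('scene'); crop(s,'s8.png',260,60,440,240,3.3);crop(c,'t8.png',330,120,440,260,4)"
```

```text
time: 10.18
ee_pos: [0.5394, -0.2297, 0.2247]
eef_rot: [-180.0, 0.1, -5.1]
contact_force: [0.4, 0.3, -1.3]
width: 0.22
time: 10.6
ee_pos: [0.5407, -0.2304, 0.3284]
eef_rot: [179.8, -0.4, -5.1]
contact_force: [-0.7, 0.1, -0.5]
width: 0.218
shift [-0.367 -1.599  0.01 ] turn [ 0.002 -0.004  0.   ]
```

View pics/s8.png

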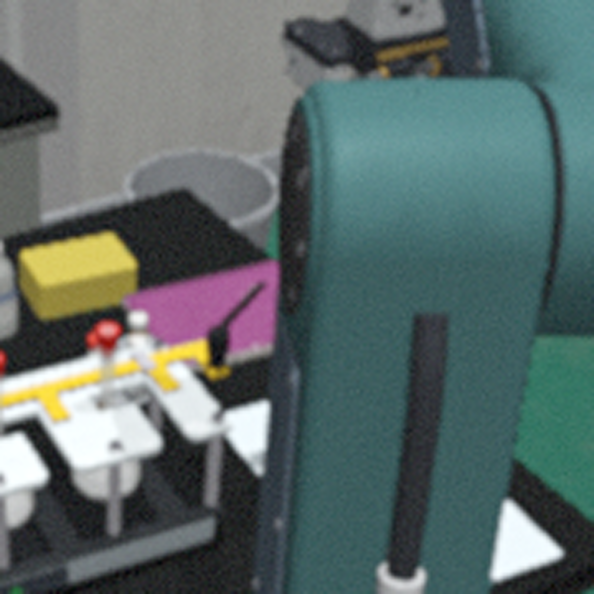

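```bash
python3 -m crank '[[-0.04,-0.06,0,0,0,0],[-0.1,-0.16,0,0,0,0],[-0.18,-0.28,0,0,0,0],[-0.26,-0.4,0,0,0,0],[-0.34,-0.53,0,0,0,0]]' 1
python3 -m crank '[[-0.02,-0.12,0,0,0,0],[-0.02,-0.24,0,0,0,0],[-0.02,-0.36,0,0,0,0],[-0.02,-0.48,0,0,0,0],[-0.02,-0.6,0,0,0,0]]' 1
python3 -m crank '[[0,-0.12,0,0,0,0],[0,-0.24,0,0,0,0],[0,-0.34,0,0,0,0],[0,-0.42,0,0,0,0],[0,-0.47,0,0,0,0]]' 1
python3 -m crank '[[0,0,0,0,0,0],[0,0,0,0,0,0],[0,0,0,0,0,0],[0,0,0,0,0,0],[0,0,0,0,0,0]]' 1
python3 -c "
from h import *
to(.4846,.1758,.182,-5.1)
print(get_state()['joint_pos'])
c=cam('top'); s=cam('scene'); crop(s,'s9.png',150,80,350,260,3.3);crop(c,'t9.png',330,120,440,265,4)"
```

```text
time: 11.12
ee_pos: [0.465, -0.0894, 0.3204]
eef_rot: [-179.9, 0.3, -5.1]
contact_force: [0.6, 0.4, -0.4]
width: 0.217
time: 11.53
ee_pos: [0.4739, 0.0608, 0.3209]
eef_rot: [180.0, 0.3, -5.1]
contact_force: [0.9, -0.4, -2.0]
width: 0.215
time: 11.95
ee_pos: [0.4844, 0.1783, 0.3206]
eef_rot: [179.9, 0.3, -4.9]
contact_force: [0.5, 1.2, -1.4]
width: 0.215
time: 12.37
ee_pos: [0.4855, 0.1753, 0.3238]
eef_rot: [180.0, -0.0, -5.2]
contact_force: [-0.4, -0.0, -1.5]
width: 0.216
shift [-0.004 -0.002  0.567] turn [ 0.    -0.    -0.001]
[ 1.35709815e+01  1.07355783e+00  6.93115781e+01 -2.24689295e-02
  1.09605254e+02  1.08731156e+02]
```

View pics/s9.png

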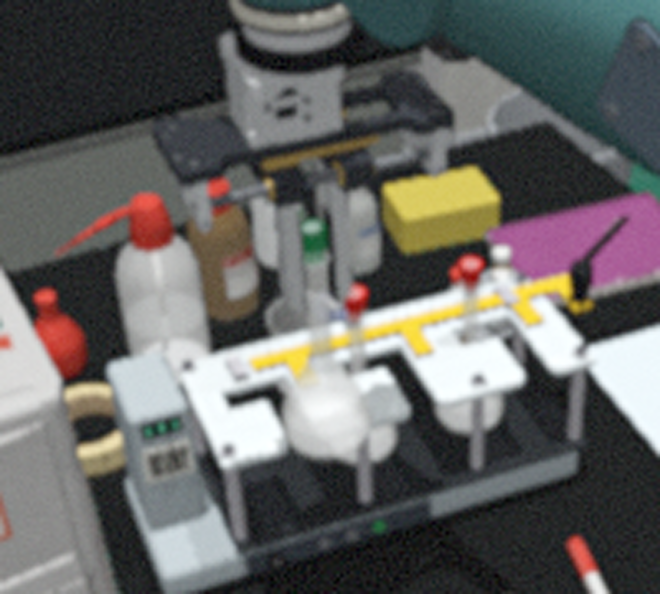

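```bash
python3 -m crank '[[0,0,0.06,0,0,0],[0,0,0.16,0,0,0],[0,0,0.26,0,0,0],[0,0,0.36,0,0,0],[0,0,0.44,0,0,0]]' 1
python3 -m crank '[[0,0,0.06,0,0,0],[0,0,0.1,0,0,0],[0,0,0.12,0,0,0],[0,0,0.12,0,0,0],[0,0,0.12,0,0,0]]' 1
python3 -c "
from h import *
to(.4846,.1758,.182,-5.1)
to(.619,.1638,.182,-5.1)
c=cam('top'); s=cam('scene'); crop(s,'s10.png',150,80,350,260,3.3);crop(c,'t10.png',180,120,350,260,4)"
```

```text
time: 12.88
ee_pos: [0.4849, 0.1758, 0.2118]
eef_rot: [180.0, 0.1, -5.1]
contact_force: [0.5, 0.2, -0.7]
width: 0.222
time: 13.3
ee_pos: [0.4859, 0.1764, 0.1846]
eef_rot: [-180.0, -0.1, -5.1]
contact_force: [0.2, -0.6, -0.9]
width: 0.214
shift [-0.005  0.003  0.01 ] turn [-0.    -0.001  0.   ]
shift [0.535 0.003 0.011] turn [-0.    -0.001  0.   ]
```

View pics/s10.png

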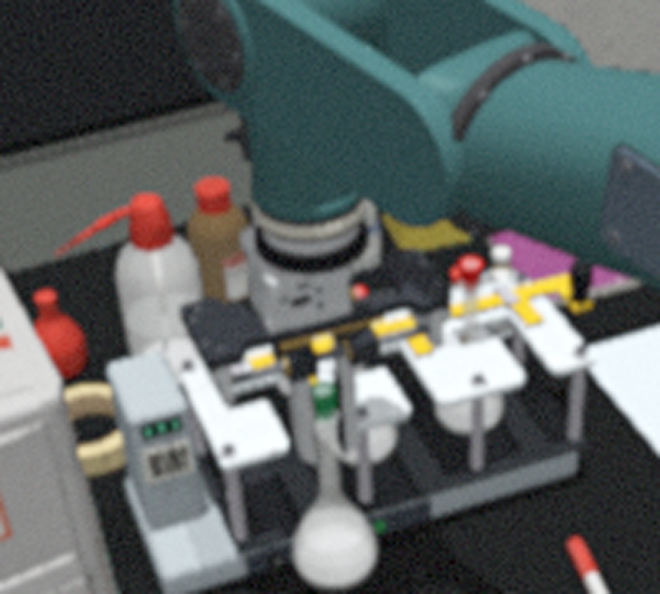

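View pics/t10.png

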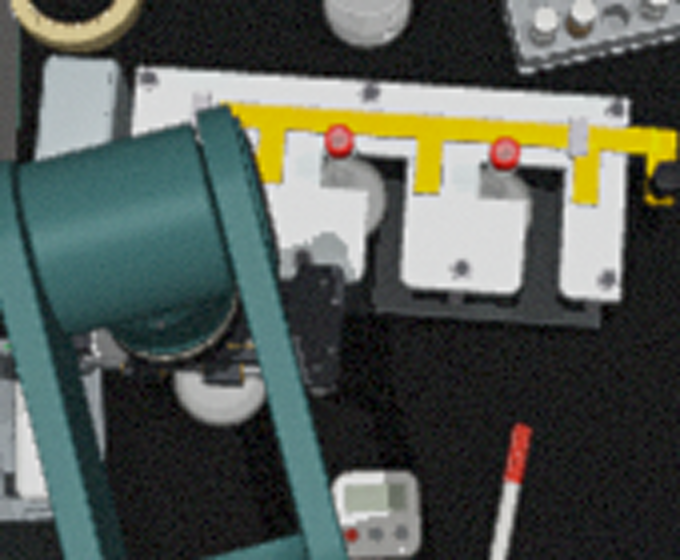

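```bash
python3 -m crank '[[0.04,0.002,0.01,0,0,0],[0.1,0.002,0.01,0,0,0],[0.16,0.002,0.01,0,0,0],[0.22,0.002,0.01,0,0,0],[0.27,0.002,0.01,0,0,0]]' 1
python3 -m crank '[[0.02,0,0,0,0,0],[0.04,0,0,0,0,0],[0.06,0,0,0,0,0],[0.08,0,0,0,0,0],[0.1,0,0,0,0,0]]' 1
python3 -c "
from h import *
to(.619,.1638,.182,-5.1)"
```

```text
time: 13.82
ee_pos: [0.5546, 0.1697, 0.1817]
eef_rot: [-180.0, -0.1, -5.1]
contact_force: [-0.2, -0.1, -0.8]
width: 0.219
time: 14.23
ee_pos: [0.5777, 0.1678, 0.1814]
eef_rot: [-180.0, -0.0, -5.0]
contact_force: [0.7, 1.1, -0.9]
width: 0.213
shift [ 0.166  0.001 -0.002] turn [-0.    -0.     0.001]
```

```bash
python3 -m crank '[[0.04,0,0,0,0,0],[0.08,0,0,0,0,0],[0.12,0,0,0,0,0],[0.15,0,0,0,0,0],[0.163,0,0,0,0,0]]' 1
python3 -m crank '[[0,0,0,0,0,0],[0,0,0,0,0,0],[0,0,0,0,0,0],[0,0,0,0,0,0],[0,0,0,0,0,0]]' 1
python3 -c "
from h import *
to(.619,.1638,.182,-5.1)
to(.6218,.1957,.182,-5.1)"
```

```text
time: 14.65
ee_pos: [0.6191, 0.1639, 0.1809]
eef_rot: [180.0, -0.0, -5.1]
contact_force: [-0.7, -1.0, -0.3]
width: 0.218
time: 15.07
ee_pos: [0.6178, 0.1643, 0.1814]
eef_rot: [180.0, -0.0, -5.0]
contact_force: [0.4, -0.0, 0.1]
width: 0.216
shift [ 0.005  0.001 -0.002] turn [ 0.    -0.     0.001]
shift [ 0.005 -0.127 -0.002] turn [ 0.    -0.     0.001]
```

```bash
python3 -m crank '[[0.004,-0.025,0,0,0,0],[0.005,-0.05,0,0,0,0],[0.005,-0.075,0,0,0,0],[0.005,-0.1,0,0,0,0],[0.005,-0.122,0,0,0,0]]' 1
python3 -m crank '[[0,0,0,0,0,0],[0,0,0.005,0,0,0],[0,0,0.01,0,0,0],[0,0,0.015,0,0,0],[0,0,0.02,0,0,0]]' 1
python3 -c "
from h import *
to(.6218,.1957,.1742,-5.1)"
```

```text
time: 15.48
ee_pos: [0.622, 0.1955, 0.1811]
eef_rot: [-180.0, 0.0, -5.0]
contact_force: [0.4, 0.1, -1.4]
width: 0.213
time: 15.9
ee_pos: [0.622, 0.1941, 0.176]
eef_rot: [180.0, 0.0, -5.1]
contact_force: [-0.3, 0.2, -0.8]
width: 0.221
shift [-0.001 -0.006  0.007] turn [0. 0. 0.]
```

```bash
python3 -m crank '[[0,-0.003,0.004,0,0,0],[0,-0.005,0.008,0,0,0],[0,-0.005,0.01,0,0,0],[0,-0.005,0.012,0,0,0],[0,-0.005,0.012,0,0,0]]' 1
```

```text
time: 16.32
ee_pos: [0.6221, 0.1954, 0.1743]
eef_rot: [180.0, -0.0, -5.1]
contact_force: [-1.7, -1.6, 4.1]
width: 0.218
```

Contact felt. Release and rise.

```bash
python3 -m crank '[[0,0,0,0,0,0],[0,0,0,0,0,0],[0,0,0,0,0,0],[0,0,0,0,0,0],[0,0,0,0,0,0]]' 0
python3 -m crank '[[0,0,-0.06,0,0,0],[0,0,-0.14,0,0,0],[0,0,-0.26,0,0,0],[0,0,-0.4,0,0,0],[0,0,-0.5,0,0,0]]' 0
python3 -c "
from h import *
to(.6124,.0911,.27,-5.1)
c=cam('top'); s=cam('scene'); crop(s,'s11.png',150,80,350,260,3.3);crop(c,'t11.png',180,120,350,260,4)"
```

```text
time: 16.73
ee_pos: [0.6221, 0.1957, 0.1727]
eef_rot: [180.0, 0.0, -5.1]
contact_force: [0.3, -1.6, 0.0]
width: 0.491
time: 17.15
ee_pos: [0.6223, 0.1958, 0.301]
eef_rot: [-180.0, -0.1, -5.1]
contact_force: [0.8, 0.7, 0.9]
width: 0.501
shift [-0.003  0.421  0.124] turn [-0.    -0.002  0.   ]
```

View pics/s11.png

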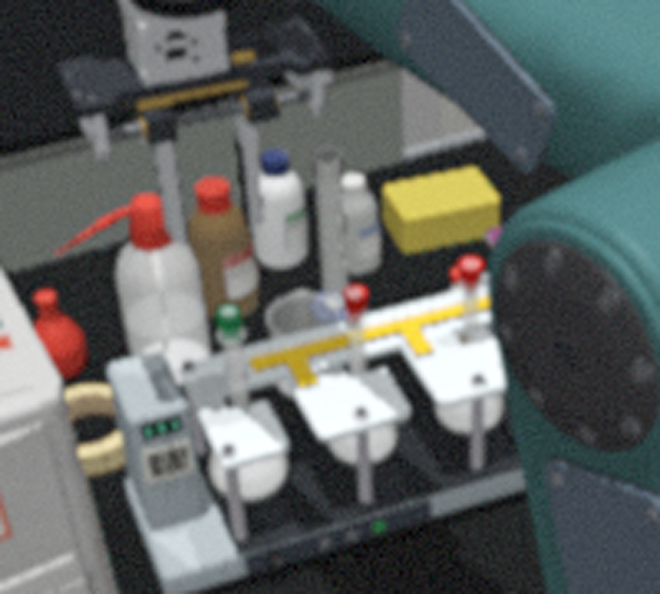

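```bash
python3 -m crank '[[0,0.1,0,0,0,0],[0,0.2,0,0,0,0],[0,0.3,0,0,0,0],[0,0.4,0.03,0,0,0],[0,0.42,0.12,0,0,0]]' 0
python3 -m crank '[[0,0,0.1,0,0,0],[0,0,0.2,0,0,0],[0,0,0.3,0,0,0],[0,0,0.36,0,0,0],[0,0,0.38,0,0,0]]' 0
python3 -c "
from h import *
to(.6124,.0911,.174,-5.1)"
```

```text
time: 17.67
ee_pos: [0.614, 0.0875, 0.2708]
eef_rot: [179.9, -0.4, -5.3]
contact_force: [0.2, 0.1, 0.9]
width: 0.498
time: 18.08
ee_pos: [0.6103, 0.0909, 0.1675]
eef_rot: [179.9, 0.5, -5.1]
contact_force: [0.5, 0.2, -0.2]
width: 0.499
shift [ 0.008 -0.002 -0.026] turn [0.001 0.006 0.   ]
```

```bash
python3 -m crank '[[0,0,-0.01,0,0,0],[0,0,-0.01,0,0,0],[0,0,-0.01,0,0,0],[0,0,-0.01,0,0,0],[0,0,-0.01,0,0,0]]' 1
python3 -m crank '[[0,0,0,0,0,0],[0,0,0,0,0,0],[0,0,0,0,0,0],[0,0,0,0,0,0],[0,0,0,0,0,0]]' 1
python3 -c "
from h import *
to(.6124,.0911,.182,-5.1)"
```

```text
time: 18.5
ee_pos: [0.6136, 0.0911, 0.1773]
eef_rot: [-180.0, -0.2, -5.1]
contact_force: [-0.2, -0.6, 6.3]
width: 0.201
time: 18.92
ee_pos: [0.6136, 0.091, 0.1773]
eef_rot: [-180.0, -0.2, -5.1]
contact_force: [-0.3, -0.2, 5.1]
width: 0.201
shift [-0.005  0.    -0.019] turn [-0.    -0.002  0.   ]
```

```bash
python3 -m crank '[[0,0,-0.012,0,0,0],[0,0,-0.024,0,0,0],[0,0,-0.036,0,0,0],[0,0,-0.036,0,0,0],[0,0,-0.036,0,0,0]]' 1
python3 -m crank '[[0,0.025,0,0,0,0],[0,0.05,0,0,0,0],[-0.002,0.08,0,0,0,0],[-0.004,0.11,0,0,0,0],[-0.005,0.128,0,0,0,0]]' 1
python3 -m crank '[[0,0,0,0,0,0],[0,0,0,0,0,0],[0,0,0,0,0,0],[0,0,0,0,0,0],[0,0,0,0,0,0]]' 1
python3 -c "
from h import *
to(.6096,.0592,.186,-5.1);to(.5349,.0659,.186,-5.1)"
```

```text
time: 19.33
ee_pos: [0.6128, 0.0911, 0.1844]
eef_rot: [180.0, 0.0, -5.1]
contact_force: [-0.7, 0.8, -0.8]
width: 0.204
time: 19.75
ee_pos: [0.6086, 0.0578, 0.1847]
eef_rot: [180.0, 0.0, -5.1]
contact_force: [0.0, 0.9, -0.8]
width: 0.195
time: 20.17
ee_pos: [0.6088, 0.0596, 0.1847]
eef_rot: [-180.0, -0.0, -5.0]
contact_force: [0.0, 0.4, -0.5]
width: 0.198
shift [ 0.003  0.001 -0.005] turn [-0.    -0.     0.001]
shift [-0.297  0.001 -0.005] turn [-0.    -0.     0.001]
```

```bash
python3 -m crank '[[-0.04,0,0,0,0,0],[-0.1,0,0,0,0,0],[-0.16,0,0,0,0,0],[-0.23,0,0,0,0,0],[-0.3,0,0,0,0,0]]' 1
python3 -m crank '[[-0.07,0,0,0,0,0],[-0.14,0,0,0,0,0],[-0.2,0,0,0,0,0],[-0.26,0,0,0,0,0],[-0.29,0,-0.02,0,0,0]]' 1
python3 -m crank '[[0,0,-0.1,0,0,0],[0,0,-0.22,0,0,0],[0,0,-0.34,0,0,0],[0,0,-0.46,0,0,0],[0,0,-0.58,0,0,0]]' 1
python3 -c "
from h import *
to(.6183,-.3264,.327,-5.1)"
```

```text
time: 20.58
ee_pos: [0.5334, 0.0663, 0.1846]
eef_rot: [180.0, 0.0, -5.0]
contact_force: [-0.4, 0.0, 0.2]
width: 0.2
time: 21.0
ee_pos: [0.4599, 0.0727, 0.1891]
eef_rot: [180.0, 0.1, -5.0]
contact_force: [-0.9, 0.2, -0.8]
width: 0.2
time: 21.42
ee_pos: [0.4619, 0.0725, 0.3368]
eef_rot: [-180.0, -0.1, -5.0]
contact_force: [0.2, 0.0, -0.2]
width: 0.201
shift [0.763 1.534 0.04 ] turn [-0.    -0.001  0.001]
```

```bash
python3 -m crank '[[0.02,0.06,0,0,0,0],[0.05,0.16,0,0,0,0],[0.1,0.28,0,0,0,0],[0.15,0.4,0,0,0,0],[0.2,0.52,0,0,0,0]]' 1
python3 -m crank '[[0.06,0.12,0,0,0,0],[0.12,0.24,0,0,0,0],[0.18,0.36,0,0,0,0],[0.24,0.48,0,0,0,0],[0.3,0.6,0,0,0,0]]' 1
python3 -m crank '[[0.06,0.1,0,0,0,0],[0.12,0.2,0,0,0,0],[0.18,0.3,0,0,0,0],[0.23,0.37,0,0,0,0],[0.26,0.41,0,0,0,0]]' 1
python3 -m crank '[[0,0,0,0,0,0],[0,0,0,0,0,0],[0,0,0,0,0,0],[0,0,0,0,0,0],[0,0,0,0,0,0]]' 1
python3 -c "
from h import *
to(.6183,-.3264,.1293,-5.1)
c=cam('top'); s=cam('scene'); crop(s,'s12.png',200,80,440,260,3);crop(c,'t12.png',300,110,450,265,4)"
```

```text
time: 21.83
ee_pos: [0.5008, -0.0627, 0.3355]
eef_rot: [180.0, -0.1, -5.0]
contact_force: [1.1, 1.1, -2.1]
width: 0.197
time: 22.25
ee_pos: [0.5624, -0.2193, 0.3351]
eef_rot: [180.0, -0.1, -5.1]
contact_force: [0.7, 1.1, -0.0]
width: 0.196
time: 22.67
ee_pos: [0.6183, -0.3282, 0.3332]
eef_rot: [180.0, 0.1, -5.2]
contact_force: [0.3, -0.1, -1.4]
width: 0.196
time: 23.08
ee_pos: [0.6172, -0.3243, 0.336]
eef_rot: [180.0, -0.1, -5.0]
contact_force: [0.0, 1.0, -1.2]
width: 0.198
shift [0.004 0.007 0.827] turn [ 0.    -0.001  0.001]
```

View pics/s12.png

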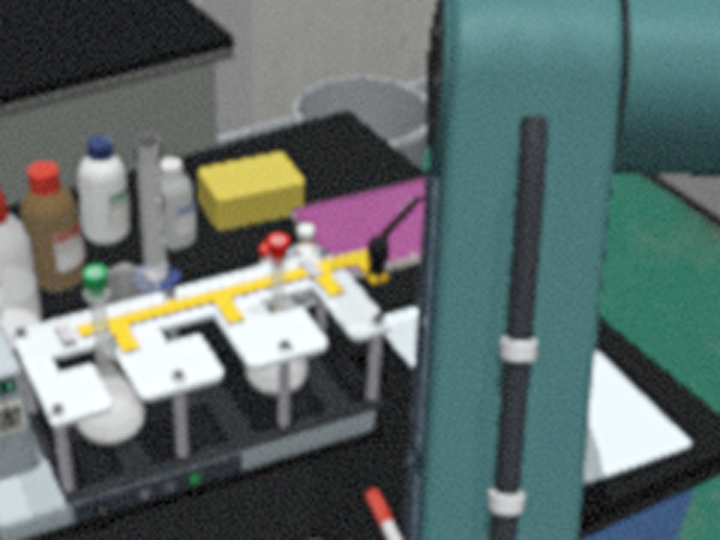

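View pics/t12.png

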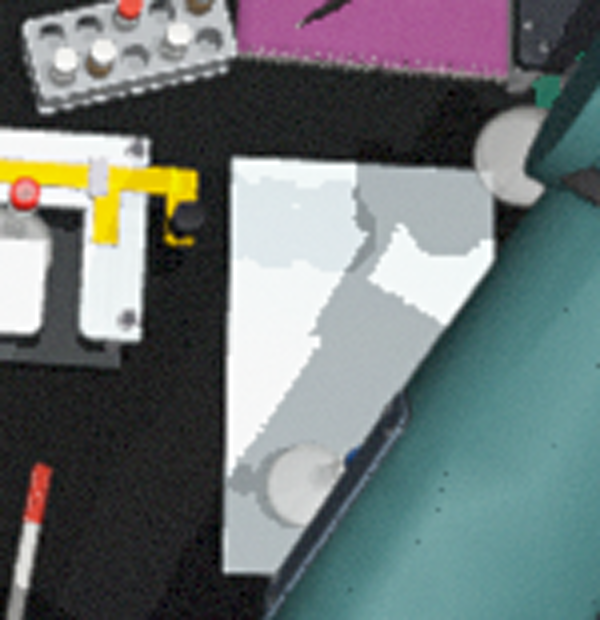

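```bash
python3 -m crank '[[0,0,0.08,0,0,0],[0,0,0.18,0,0,0],[0,0.004,0.28,0,0,0],[0,0.006,0.38,0,0,0],[0,0.006,0.48,0,0,0]]' 1
python3 -m crank '[[0,0,0.1,0,0,0],[0,0,0.18,0,0,0],[0,0,0.25,0,0,0],[0,0,0.29,0,0,0],[0,0,0.32,0,0,0]]' 1
python3 -m crank '[[0,0,0.005,0,0,0],[0,0,0.01,0,0,0],[0,0,0.015,0,0,0],[0,0,0.015,0,0,0],[0,0,0.015,0,0,0]]' 1
```

```text
time: 23.6
ee_pos: [0.617, -0.3265, 0.2141]
eef_rot: [180.0, -0.0, -5.0]
contact_force: [0.2, -1.1, -1.4]
width: 0.199
time: 24.02
ee_pos: [0.6167, -0.3263, 0.1333]
eef_rot: [-180.0, 0.1, -5.0]
contact_force: [-0.5, -1.2, -0.1]
width: 0.198
time: 24.43
ee_pos: [0.6177, -0.3273, 0.1323]
eef_rot: [179.9, -0.1, -5.1]
contact_force: [-0.2, 0.8, -0.4]
width: 0.201
```

```bash
python3 -m crank '[[0,0,0.004,0,0,0],[0,0,0.008,0,0,0],[0,0,0.01,0,0,0],[0,0,0.012,0,0,0],[0,0,0.012,0,0,0]]' 1
```

```text
time: 24.85
ee_pos: [0.6176, -0.3272, 0.1294]
eef_rot: [179.9, -0.1, -5.1]
contact_force: [-1.3, -0.4, 3.9]
width: 0.196
```

```bash
python3 -m crank '[[0,0,0,0,0,0],[0,0,0,0,0,0],[0,0,0,0,0,0],[0,0,0,0,0,0],[0,0,0,0,0,0]]' 0
python3 -m crank '[[0,0,-0.06,0,0,0],[0,0,-0.16,0,0,0],[0,0,-0.3,0,0,0],[0,0,-0.45,0,0,0],[0,0,-0.6,0,0,0]]' 0
python3 -c "
from h import *
to(.6031,-.0135,.27,-5.1)"
```

```text
time: 25.27
ee_pos: [0.6171, -0.3268, 0.1274]
eef_rot: [-180.0, 0.0, -5.1]
contact_force: [-0.0, 1.0, -0.2]
width: 0.486
time: 25.68
ee_pos: [0.6168, -0.3267, 0.2788]
eef_rot: [-180.0, 0.1, -5.1]
contact_force: [0.6, -0.3, 0.4]
width: 0.504
shift [-0.165 -1.243  0.036] turn [-0.     0.001  0.   ]
```

```bash
python3 -m crank '[[-0.03,-0.12,0,0,0,0],[-0.06,-0.26,0,0,0,0],[-0.09,-0.4,0,0,0,0],[-0.12,-0.54,0,0,0,0],[-0.16,-0.68,0,0,0,0]]' 0
python3 -m crank '[[0,-0.14,0,0,0,0],[0,-0.28,0,0,0,0],[0,-0.42,0,0,0,0],[0,-0.52,0,0,0,0],[0,-0.56,0,0,0,0]]' 0
python3 -m crank '[[0,0,0.05,0,0,0],[0,0,0.1,0,0,0],[0,0,0.1,0,0,0],[0,0,0.1,0,0,0],[0,0,0.1,0,0,0]]' 0
python3 -c "
from h import *
to(.6031,-.0135,.176,-5.1)"
```

```text
time: 26.1
ee_pos: [0.5922, -0.1526, 0.2776]
eef_rot: [-180.0, 0.0, -5.1]
contact_force: [0.7, -0.2, 1.0]
width: 0.5
time: 26.52
ee_pos: [0.6047, -0.011, 0.2781]
eef_rot: [-179.9, -0.0, -4.8]
contact_force: [-0.5, -0.6, 0.1]
width: 0.499
time: 26.93
ee_pos: [0.6049, -0.0155, 0.2534]
eef_rot: [180.0, -0.0, -5.1]
contact_force: [0.1, -0.4, -0.1]
width: 0.501
shift [-0.008 -0.007  0.31 ] turn [ 0. -0. -0.]
```

```bash
python3 -m crank '[[-0.006,-0.007,0.08,0,0,0],[-0.006,-0.007,0.16,0,0,0],[-0.006,-0.007,0.24,0,0,0],[-0.006,-0.007,0.3,0,0,0],[-0.006,-0.007,0.31,0,0,0]]' 0
python3 -m crank '[[0,0,0,0,0,0],[0,0,0,0,0,0],[0,0,0,0,0,0],[0,0,0,0,0,0],[0,0,0,0,0,0]]' 1
python3 -m crank '[[0,0,0,0,0,0],[0,0,0,0,0,0],[0,0,0,0,0,0],[0,0,-0.02,0,0,0],[0,0,-0.036,0,0,0]]' 1
python3 -c "
from h import *
to(.6003,-.0454,.185,-5.1)"
```

```text
time: 27.35
ee_pos: [0.6022, -0.0133, 0.1728]
eef_rot: [180.0, 0.3, -5.1]
contact_force: [0.4, 0.3, -0.1]
width: 0.5
time: 27.77
ee_pos: [0.6041, -0.0129, 0.1769]
eef_rot: [180.0, -0.1, -5.1]
contact_force: [0.4, -0.8, 4.5]
width: 0.197
time: 28.18
ee_pos: [0.6029, -0.0126, 0.1838]
eef_rot: [-180.0, 0.1, -5.1]
contact_force: [-0.3, 0.0, -1.3]
width: 0.197
shift [ 0.001  0.132 -0.005] turn [-0.     0.001  0.   ]
```

```bash
python3 -m crank '[[0,0.025,0,0,0,0],[0,0.05,0,0,0,0],[0,0.08,0,0,0,0],[0,0.11,0,0,0,0],[0,0.13,0,0,0,0]]' 1
python3 -m crank '[[0,0,0,0,0,0],[0,0,0,0,0,0],[0,0,0,0,0,0],[0,0,0,0,0,0],[-0.02,0,0,0,0,0]]' 1
python3 -c "
from h import *
to(.5256,-.0387,.185,-5.1)"
```

```text
time: 28.6
ee_pos: [0.6002, -0.0465, 0.184]
eef_rot: [180.0, 0.1, -5.1]
contact_force: [-0.0, -0.3, -0.5]
width: 0.2
time: 29.02
ee_pos: [0.5959, -0.0444, 0.1843]
eef_rot: [-180.0, -0.0, -5.0]
contact_force: [0.2, 1.3, -1.0]
width: 0.195
shift [-0.282  0.002 -0.003] turn [-0.    -0.     0.001]
```

```bash
python3 -m crank '[[-0.06,0,0,0,0,0],[-0.12,0,0,0,0,0],[-0.18,0,0,0,0,0],[-0.24,0,0,0,0,0],[-0.3,0,0,0,0,0]]' 1
python3 -m crank '[[-0.07,0,0,0,0,0],[-0.14,0,0,0,0,0],[-0.2,0,0,0,0,0],[-0.26,0,0,0,0,0],[-0.29,0,-0.02,0,0,0]]' 1
python3 -m crank '[[0,0,-0.1,0,0,0],[0,0,-0.22,0,0,0],[0,0,-0.34,0,0,0],[0,0,-0.46,0,0,0],[0,0,-0.58,0,0,0]]' 1
python3 -c "
from h import *
to(.6251,-.2367,.327,-5.1)"
```

```text
time: 29.43
ee_pos: [0.5198, -0.0376, 0.1845]
eef_rot: [180.0, -0.0, -5.0]
contact_force: [0.2, -0.7, -0.3]
width: 0.203
time: 29.85
ee_pos: [0.4464, -0.031, 0.1888]
eef_rot: [-180.0, 0.1, -5.0]
contact_force: [0.7, 0.5, -1.6]
width: 0.197
time: 30.27
ee_pos: [0.4484, -0.0314, 0.3365]
eef_rot: [180.0, -0.1, -5.0]
contact_force: [0.6, -0.2, -1.0]
width: 0.203
shift [0.776 0.756 0.039] turn [ 0.    -0.001  0.001]
```

```bash
python3 -m crank '[[0.03,0.04,0,0,0,0],[0.08,0.12,0,0,0,0],[0.16,0.22,0,0,0,0],[0.24,0.32,0,0,0,0],[0.32,0.42,0,0,0,0]]' 1
python3 -m crank '[[0.1,0.08,0,0,0,0],[0.2,0.16,0,0,0,0],[0.3,0.24,0,0,0,0],[0.39,0.3,0,0,0,0],[0.455,0.335,0,0,0,0]]' 1
python3 -m crank '[[0,0,0,0,0,0],[0,0,0.05,0,0,0],[0,0,0.13,0,0,0],[0,0,0.22,0,0,0],[0,0,0.32,0,0,0]]' 1
python3 -c "
from h import *
to(.6251,-.2367,.129,-5.1)"
```

```text
time: 30.68
ee_pos: [0.5198, -0.1447, 0.3339]
eef_rot: [180.0, -0.0, -5.0]
contact_force: [0.4, -1.4, -0.4]
width: 0.197
time: 31.1
ee_pos: [0.6263, -0.2394, 0.3318]
eef_rot: [-180.0, 0.1, -5.2]
contact_force: [1.2, -0.6, -0.9]
width: 0.197
time: 31.52
ee_pos: [0.6247, -0.2364, 0.2546]
eef_rot: [180.0, -0.1, -5.0]
contact_force: [0.8, 0.6, -1.0]
width: 0.201
shift [0.001 0.001 0.502] turn [ 0.    -0.001  0.001]
```

```bash
python3 -m crank '[[0,0,0.1,0,0,0],[0,0,0.2,0,0,0],[0,0,0.3,0,0,0],[0,0,0.39,0,0,0],[0,0,0.45,0,0,0]]' 1
python3 -m crank '[[0,0,0.01,0,0,0],[0,0,0.02,0,0,0],[0,0,0.03,0,0,0],[0,0,0.035,0,0,0],[0,0,0.035,0,0,0]]' 1
```

```text
time: 31.93
ee_pos: [0.6229, -0.2355, 0.1387]
eef_rot: [-179.9, 0.2, -5.0]
contact_force: [1.4, 0.4, -0.7]
width: 0.201
time: 32.35
ee_pos: [0.6255, -0.237, 0.1346]
eef_rot: [179.9, -0.1, -5.1]
contact_force: [0.5, -0.4, -0.3]
width: 0.2
```

```bash
python3 -m crank '[[0,0,0.005,0,0,0],[0,0,0.01,0,0,0],[0,0,0.015,0,0,0],[0,0,0.018,0,0,0],[0,0,0.018,0,0,0]]' 1
python3 -m crank '[[0,0,0.002,0,0,0],[0,0,0.004,0,0,0],[0,0,0.004,0,0,0],[0,0,0.004,0,0,0],[0,0,0.004,0,0,0]]' 1
```

```text
time: 32.77
ee_pos: [0.6251, -0.2369, 0.129]
eef_rot: [180.0, -0.0, -5.1]
contact_force: [0.0, -0.5, 0.7]
width: 0.201
time: 33.18
ee_pos: [0.6252, -0.237, 0.129]
eef_rot: [180.0, -0.1, -5.1]
contact_force: [-2.2, -0.6, 5.2]
width: 0.2
```

```bash
python3 -m crank '[[0,0,0,0,0,0],[0,0,0,0,0,0],[0,0,0,0,0,0],[0,0,0,0,0,0],[0,0,0,0,0,0]]' 0
python3 -m crank '[[0,0,-0.06,0,0,0],[0,0,-0.16,0,0,0],[0,0,-0.3,0,0,0],[0,0,-0.45,0,0,0],[0,0,-0.6,0,0,0]]' 0
python3 -m crank '[[-0.05,-0.14,0,0,0,0],[-0.1,-0.28,0,0,0,0],[-0.15,-0.42,0,0,0,0],[-0.2,-0.56,0,0,0,0],[-0.25,-0.7,0,0,0,0]]' 0
python3 -m crank '[[-0.05,-0.12,0,0,0,0],[-0.1,-0.24,0,0,0,0],[-0.15,-0.36,0,0,0,0],[-0.2,-0.42,0,0,0,0],[-0.25,-0.48,0,0,0,0]]' 0
python3 -c "
from h import *
print(get_state()['ee_pos'])
c=cam('top'); s=cam('scene'); crop(s,'s13.png',200,80,440,260,3);crop(c,'t13.png',340,140,440,265,4.5)"
```

```text
time: 33.6
ee_pos: [0.6248, -0.2367, 0.127]
eef_rot: [-180.0, 0.1, -5.1]
contact_force: [-0.8, -0.9, 0.5]
width: 0.493
time: 34.02
ee_pos: [0.6246, -0.2365, 0.2785]
eef_rot: [-180.0, 0.1, -5.1]
contact_force: [0.2, -0.4, 1.1]
width: 0.499
time: 34.43
ee_pos: [0.5775, -0.0555, 0.2775]
eef_rot: [-180.0, -0.0, -5.1]
contact_force: [0.6, -0.4, 1.2]
width: 0.501
time: 34.85
ee_pos: [0.5258, 0.0698, 0.2776]
eef_rot: [-180.0, -0.0, -5.0]
contact_force: [1.2, -0.5, -0.6]
width: 0.497
[0.52575974 0.06977496 0.277587  ]
```

View pics/s13.png

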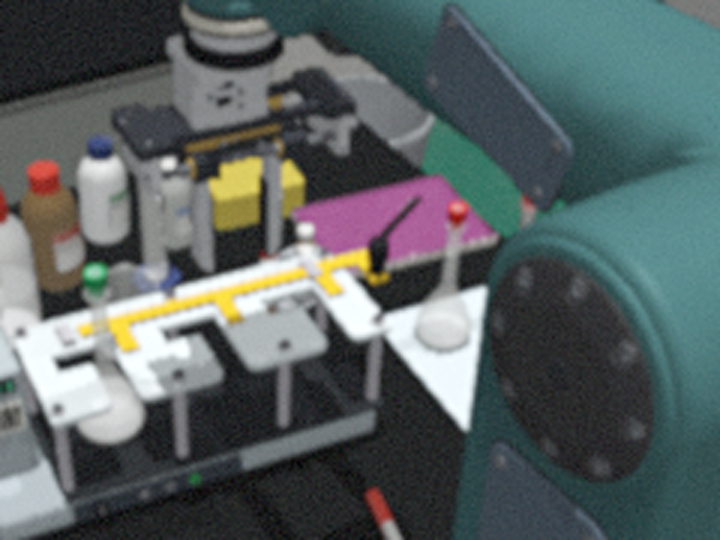

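View pics/t13.png

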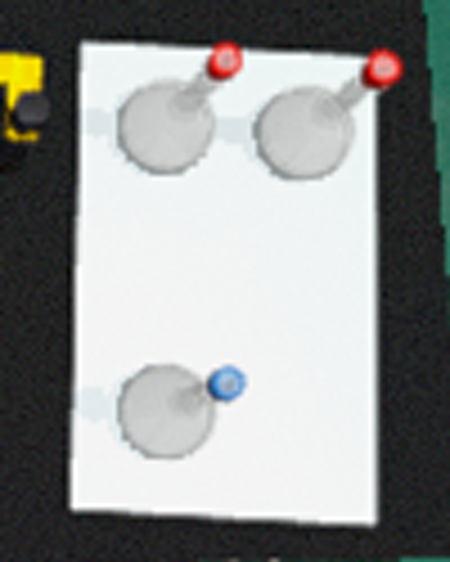

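```bash
python3 -m crank '[[-0.03,0.14,0,0,0,0],[-0.06,0.28,0,0,0,0],[-0.09,0.42,0,0,0,0],[-0.12,0.56,0,0,0,0],[-0.15,0.7,0,0,0,0]]' 0
python3 -m crank '[[-0.02,0.12,0,0,0,0],[-0.04,0.24,0,0,0,0],[-0.06,0.36,0,0,0,0],[-0.08,0.42,0,0,0,0],[-0.1,0.44,0,0,0,0]]' 0
python3 -m crank '[[0,0,0.03,0,0,0],[0,0,0.1,0,0,0],[0,0,0.18,0,0,0],[0,0,0.2,0,0,0],[0,0,0.2,0,0,0]]' 0
python3 -c "
from h import *
to(.434,-.2245,.125,-5.1)"
```

```text
time: 35.37
ee_pos: [0.4732, -0.1053, 0.2776]
eef_rot: [180.0, -0.0, -5.1]
contact_force: [0.5, 0.4, 0.1]
width: 0.5
time: 35.78
ee_pos: [0.4382, -0.2136, 0.2771]
eef_rot: [180.0, 0.1, -5.3]
contact_force: [-0.5, 0.5, 0.0]
width: 0.503
time: 36.2
ee_pos: [0.4384, -0.2088, 0.2254]
eef_rot: [-179.9, 0.2, -5.0]
contact_force: [-0.9, 0.6, 0.3]
width: 0.499
shift [-0.01   0.065  0.401] turn [-0.001  0.003  0.001]
```

```bash
python3 -m crank '[[-0.01,0.035,0,0,0,0],[-0.01,0.065,0.02,0,0,0],[-0.01,0.065,0.12,0,0,0],[-0.01,0.065,0.25,0,0,0],[-0.01,0.065,0.38,0,0,0]]' 0
python3 -m crank '[[0,0,0.01,0,0,0],[0,0,0.01,0,0,0],[0,0,0.01,0,0,0],[0,0,0.01,0,0,0],[0,0,0.01,0,0,0]]' 0
python3 -c "
from h import *
to(.434,-.2245,.125,-5.1)"
```

```text
time: 36.62
ee_pos: [0.4365, -0.228, 0.1339]
eef_rot: [179.8, -0.3, -5.1]
contact_force: [-0.4, -0.1, -0.4]
width: 0.5
time: 37.03
ee_pos: [0.4367, -0.2273, 0.1331]
eef_rot: [179.8, -0.3, -5.1]
contact_force: [0.1, 0.1, 0.6]
width: 0.499
shift [-0.012 -0.01   0.032] turn [ 0.002 -0.003  0.   ]
```

```bash
python3 -m crank '[[-0.01,-0.01,0.02,0,0,0],[-0.01,-0.01,0.03,0,0,0],[-0.01,-0.01,0.03,0,0,0],[-0.01,-0.01,0.03,0,0,0],[-0.01,-0.01,0.03,0,0,0]]' 0
python3 -m crank '[[0,0,0,0,0,0],[0,0,0,0,0,0],[0,0,0,0,0,0],[0,0,0,0,0,0],[0,0,0,0,0,0]]' 1
python3 -m crank '[[0,0,0,0,0,0],[0,0,0,0,0,0],[0,0,0,0,0,0],[0,0,0,0,0,0],[0,0,0,0,0,0]]' 1
```

```text
time: 37.45
ee_pos: [0.4329, -0.2235, 0.1227]
eef_rot: [180.0, -0.0, -5.1]
contact_force: [0.5, -0.3, 0.5]
width: 0.497
time: 37.87
ee_pos: [0.4329, -0.2236, 0.1227]
eef_rot: [180.0, -0.0, -5.1]
contact_force: [-0.5, 1.2, -1.7]
width: 0.199
time: 38.28
ee_pos: [0.4329, -0.2235, 0.1226]
eef_rot: [-180.0, 0.0, -5.1]
contact_force: [-0.4, 0.3, -0.9]
width: 0.199
```

```bash
python3 -m crank '[[0,0,-0.02,0,0,0],[0,0,-0.08,0,0,0],[0,0,-0.18,0,0,0],[0,0,-0.28,0,0,0],[0,0,-0.36,0,0,0]]' 1
python3 -m crank '[[0,-0.02,-0.06,0,0,0],[0,-0.08,-0.08,0,0,0],[0,-0.18,-0.1,0,0,0],[0.02,-0.29,-0.1,0,0,0],[0.02,-0.4,-0.1,0,0,0]]' 1
python3 -c "
from h import *
to(.470,.0717,.2,-5.1)"
```

```text
time: 38.7
ee_pos: [0.4332, -0.2237, 0.215]
eef_rot: [179.9, -0.1, -5.1]
contact_force: [1.6, -0.2, -0.6]
width: 0.202
time: 39.12
ee_pos: [0.4474, -0.1237, 0.2387]
eef_rot: [180.0, -0.1, -5.1]
contact_force: [0.4, 0.2, -1.1]
width: 0.201
shift [ 0.02  -0.787  0.155] turn [ 0.    -0.001 -0.   ]
```

```bash
python3 -m crank '[[0,-0.1,0,0,0,0],[0,-0.2,0,0,0,0],[0,-0.3,0,0,0,0],[0.01,-0.4,0,0,0,0],[0.015,-0.48,0,0,0,0]]' 1
python3 -m crank '[[0,-0.09,0,0,0,0],[0,-0.17,0,0,0,0],[0,-0.24,0.05,0,0,0],[0,-0.28,0.1,0,0,0],[0,-0.3,0.15,0,0,0]]' 1
python3 -m crank '[[0,0,0,0,0,0],[0,0,0,0,0,0],[0,0,0,0,0,0],[0,0,0,0,0,0],[0,0,0,0,0,0]]' 1
python3 -c "
from h import *
to(.470,.0717,.179,-5.1)"
```

```text
time: 39.53
ee_pos: [0.4611, -0.0034, 0.2383]
eef_rot: [-180.0, -0.1, -5.0]
contact_force: [-0.2, -0.8, -1.0]
width: 0.199
time: 39.95
ee_pos: [0.4679, 0.071, 0.2003]
eef_rot: [-180.0, -0.1, -4.9]
contact_force: [0.1, 0.3, -1.2]
width: 0.2
time: 40.37
ee_pos: [0.4682, 0.0689, 0.2012]
eef_rot: [180.0, -0.1, -5.1]
contact_force: [0.0, -0.4, -1.5]
width: 0.198
shift [ 0.006 -0.012  0.089] turn [ 0.    -0.001 -0.   ]
```

```bash
python3 -m crank '[[0,-0.005,0.03,0,0,0],[0,-0.012,0.06,0,0,0],[0,-0.012,0.085,0,0,0],[0,-0.012,0.085,0,0,0],[0,-0.012,0.085,0,0,0]]' 1
python3 -c "
from h import *
to(.6096,.0592,.179,-5.1)"
```

```text
time: 40.78
ee_pos: [0.4673, 0.0725, 0.1779]
eef_rot: [180.0, 0.1, -5.1]
contact_force: [0.1, 0.0, -0.8]
width: 0.2
shift [ 0.572  0.003 -0.006] turn [0.    0.001 0.   ]
```

```bash
python3 -m crank '[[0.04,0.002,-0.004,0,0,0],[0.1,0.003,-0.006,0,0,0],[0.16,0.003,-0.006,0,0,0],[0.22,0.003,-0.006,0,0,0],[0.27,0.003,-0.006,0,0,0]]' 1
python3 -m crank '[[0.04,0,0,0,0,0],[0.08,0,0,0,0,0],[0.12,0,0,0,0,0],[0.16,0,0,0,0,0],[0.2,0,0,0,0,0]]' 1
python3 -m crank '[[0.04,0,0,0,0,0],[0.07,0,0,0,0,0],[0.09,0,0,0,0,0],[0.1,0,0,0,0,0],[0.1,0,0,0,0,0]]' 1
python3 -c "
from h import *
to(.6096,.0592,.179,-5.1)
to(.6124,.0911,.179,-5.1)"
```

```text
time: 41.2
ee_pos: [0.537, 0.0655, 0.1808]
eef_rot: [180.0, -0.1, -5.1]
contact_force: [0.2, 0.7, -0.5]
width: 0.201
time: 41.62
ee_pos: [0.5858, 0.0613, 0.1805]
eef_rot: [180.0, -0.0, -5.1]
contact_force: [0.1, 0.3, -1.0]
width: 0.2
time: 42.03
ee_pos: [0.6101, 0.0591, 0.1803]
eef_rot: [180.0, 0.0, -5.1]
contact_force: [0.4, -0.0, -1.3]
width: 0.2
shift [-0.002 -0.     0.005] turn [0. 0. 0.]
shift [-0.002 -0.128  0.005] turn [0. 0. 0.]
```

```bash
python3 -m crank '[[0,-0.025,0,0,0,0],[0,-0.05,0,0,0,0],[0,-0.08,0,0,0,0],[0,-0.11,0,0,0,0],[0,-0.128,0,0,0,0]]' 1
python3 -m crank '[[0,0,0.01,0,0,0],[0,0,0.02,0,0,0],[0,0,0.03,0,0,0],[0,0,0.033,0,0,0],[0,0,0.033,0,0,0]]' 1
python3 -c "
from h import *
to(.6124,.0911,.1706,-5.1)"
```

```text
time: 42.45
ee_pos: [0.6125, 0.0926, 0.1806]
eef_rot: [-180.0, -0.0, -5.0]
contact_force: [-0.3, 0.3, 0.2]
width: 0.204
time: 42.87
ee_pos: [0.6123, 0.0908, 0.1715]
eef_rot: [180.0, 0.1, -5.1]
contact_force: [-0.4, 0.2, -1.0]
width: 0.2
shift [ 0.    -0.001  0.004] turn [0.    0.001 0.   ]
```

```bash
python3 -m crank '[[0,0,0.003,0,0,0],[0,0,0.006,0,0,0],[0,0,0.008,0,0,0],[0,0,0.008,0,0,0],[0,0,0.008,0,0,0]]' 1
```

```text
time: 43.28
ee_pos: [0.6127, 0.0909, 0.1705]
eef_rot: [180.0, -0.0, -5.1]
contact_force: [0.9, -0.3, -0.6]
width: 0.2
```

```bash
python3 -m crank '[[0,0,0.003,0,0,0],[0,0,0.006,0,0,0],[0,0,0.006,0,0,0],[0,0,0.006,0,0,0],[0,0,0.006,0,0,0]]' 1
```

```text
time: 43.7
ee_pos: [0.6129, 0.0909, 0.1705]
eef_rot: [180.0, -0.1, -5.1]
contact_force: [-1.2, -1.1, 4.7]
width: 0.198
```

Contact. Release, rise, step aside and look.

```bash
python3 -m crank '[[0,0,0,0,0,0],[0,0,0,0,0,0],[0,0,0,0,0,0],[0,0,0,0,0,0],[0,0,0,0,0,0]]' 0
python3 -m crank '[[0,0,-0.06,0,0,0],[0,0,-0.16,0,0,0],[0,0,-0.3,0,0,0],[0,0,-0.4,0,0,0],[0,0,-0.46,0,0,0]]' 0
python3 -m crank '[[-0.1,0.1,0,0,0,0],[-0.2,0.2,0,0,0,0],[-0.3,0.3,0,0,0,0],[-0.4,0.4,0,0,0,0],[-0.5,0.5,0,0,0,0]]' 0
python3 -c "
from h import *
to(.5945,-.1207,.27,-5.1)
c=cam('top'); s=cam('scene'); crop(s,'s14.png',180,110,440,260,3);crop(c,'t14.png',180,120,440,260,3)"
```

```text
time: 44.12
ee_pos: [0.6125, 0.0912, 0.1682]
eef_rot: [180.0, 0.0, -5.1]
contact_force: [-0.3, -0.9, 0.4]
width: 0.491
time: 44.53
ee_pos: [0.6135, 0.0912, 0.2878]
eef_rot: [-180.0, -0.3, -5.1]
contact_force: [0.4, -0.5, 0.4]
width: 0.504
time: 44.95
ee_pos: [0.4757, -0.0231, 0.2834]
eef_rot: [180.0, 0.0, -5.0]
contact_force: [0.7, -1.0, 0.4]
width: 0.503
shift [0.507 0.347 0.054] turn [0.    0.    0.001]
```

View pics/s14.png

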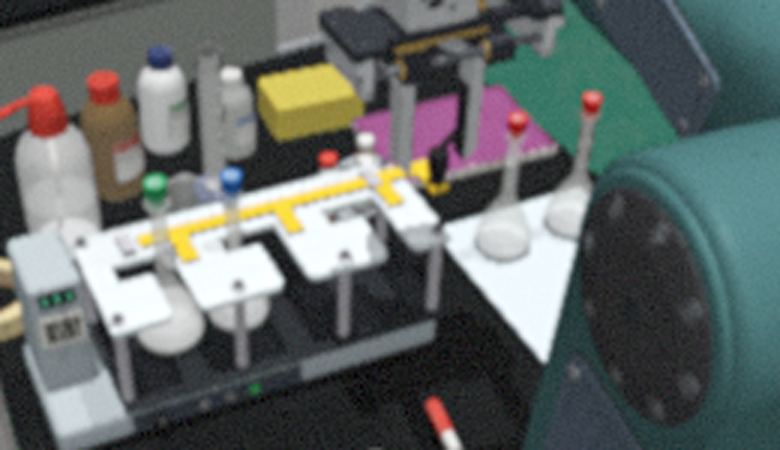

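View pics/t14.png

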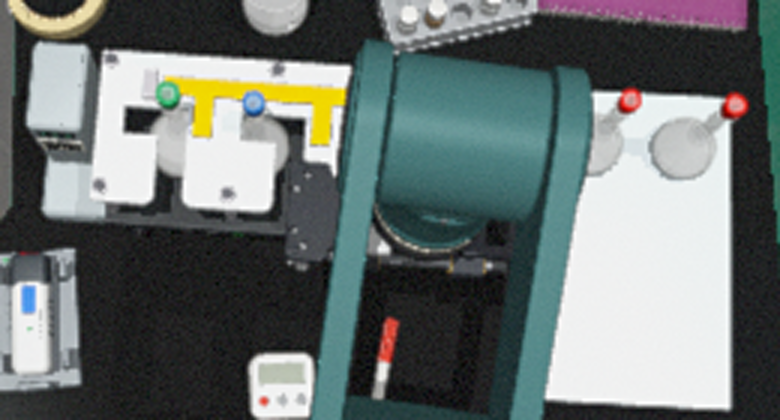

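```bash
python3 -m crank '[[0.1,0.07,0,0,0,0],[0.2,0.14,0,0,0,0],[0.3,0.21,0,0,0,0],[0.4,0.28,0,0,0,0],[0.5,0.345,0,0,0,0]]' 0
python3 -m crank '[[0,0,0.1,0,0,0],[0,0,0.18,0,0,0],[0,0,0.2,0,0,0],[0,0,0.2,0,0,0],[0,0,0.2,0,0,0]]' 0
python3 -c "
from h import *
c=cam('top')
print(onz(c,180+167/3,120+94/3,.232),onz(c,180+253/3,120+103/3,.218))
to(.5945,-.1212,.157,-5.1)"
```

```text
time: 45.47
ee_pos: [0.5958, -0.1198, 0.2832]
eef_rot: [-180.0, -0.0, -5.0]
contact_force: [-0.1, 0.5, 0.2]
width: 0.502
time: 45.88
ee_pos: [0.5944, -0.1188, 0.2341]
eef_rot: [-180.0, -0.0, -5.0]
contact_force: [-0.2, 0.3, 1.2]
width: 0.499
[0.61854473 0.16150611 0.232     ] [0.61331779 0.09101486 0.218     ]
shift [-0.001  0.009  0.313] turn [ 0.    -0.002  0.001]
```

```bash
python3 -m crank '[[0,0,-0.1,0,0,0],[0,-0.05,-0.2,0,0,0],[0,-0.18,-0.2,0,0,0],[0,-0.33,-0.2,0,0,0],[0,-0.48,-0.2,0,0,0]]' 0
python3 -m crank '[[0,-0.16,0,0,0,0],[0,-0.32,0,0,0,0],[0,-0.46,0,0,0,0],[0,-0.58,0,0,0,0],[0,-0.63,0,0,0,0]]' 0
python3 -m crank '[[0,0,0,0,0,0],[0,0,0,0,0,0],[0,0,0,0,0,0],[0,0,0,0,0,0],[0,0,0,0,0,0]]' 0
python3 -c "
from h import *
c=cam('top'); s=cam('scene'); crop(s,'s15.png',170,110,340,260,4);crop(c,'t15.png',180,120,350,260,4)
to(.6185,.1615,.174,-5.1)"
```

```text
time: 46.35
ee_pos: [0.6053, 0.0011, 0.2874]
eef_rot: [-180.0, -0.4, -5.2]
contact_force: [1.2, 0.8, -0.4]
width: 0.502
time: 46.77
ee_pos: [0.6184, 0.1616, 0.286]
eef_rot: [-179.9, -0.2, -4.8]
contact_force: [0.2, -1.1, -0.4]
width: 0.497
time: 47.18
ee_pos: [0.6186, 0.1552, 0.284]
eef_rot: [180.0, -0.0, -5.2]
contact_force: [0.7, -0.4, 0.7]
width: 0.498
shift [-0.003 -0.023  0.44 ] turn [ 0.    -0.    -0.001]
```

View pics/s15.png

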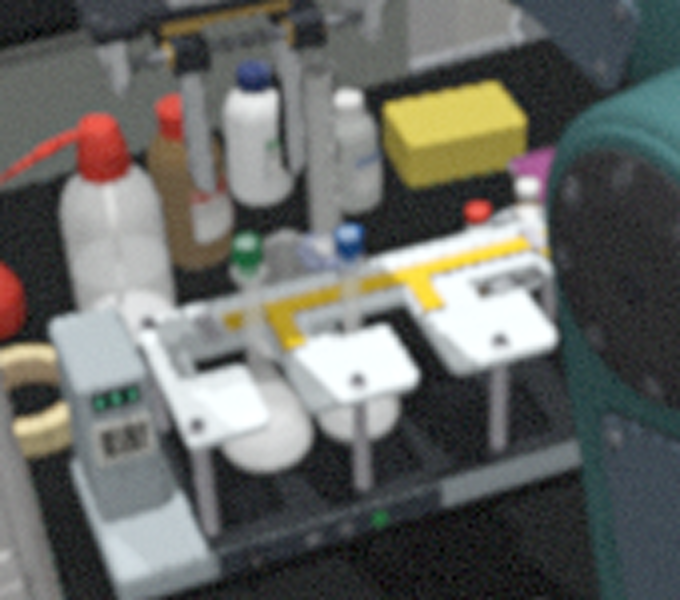

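```bash
python3 -m crank '[[0,-0.02,0,0,0,0],[0,-0.025,0.08,0,0,0],[0,-0.025,0.16,0,0,0],[0,-0.025,0.24,0,0,0],[0,-0.025,0.32,0,0,0]]' 0
python3 -m crank '[[0,0,0.06,0,0,0],[0,0,0.11,0,0,0],[0,0,0.11,0,0,0],[0,0,0.11,0,0,0],[0,0,0.11,0,0,0]]' 0
python3 -m crank '[[0,0,0,0,0,0],[0,0,0,0,0,0],[0,0,0,0,0,0],[0,0,0,0,0,0],[0,0,0,0,0,0]]' 1
python3 -m crank '[[0,0,0,0,0,0],[0,0,0,0,0,0],[0,0,-0.01,0,0,0],[0,0,-0.02,0,0,0],[0,0,-0.03,0,0,0]]' 1
python3 -c "
from h import *
to(.6218,.1957,.18,-5.1)"
```

```text
time: 47.7
ee_pos: [0.619, 0.1634, 0.2029]
eef_rot: [-180.0, -0.0, -5.1]
contact_force: [0.0, 0.2, 0.5]
width: 0.502
time: 48.12
ee_pos: [0.6196, 0.1634, 0.1775]
eef_rot: [-180.0, -0.1, -5.1]
contact_force: [0.8, -0.4, -0.6]
width: 0.5
time: 48.53
ee_pos: [0.6191, 0.1633, 0.1765]
eef_rot: [-180.0, -0.0, -5.1]
contact_force: [-0.5, -0.6, -1.1]
width: 0.219
time: 48.95
ee_pos: [0.6189, 0.1633, 0.1837]
eef_rot: [180.0, 0.0, -5.1]
contact_force: [-0.2, -1.0, -0.9]
width: 0.216
shift [ 0.    -0.13   0.015] turn [0. 0. 0.]
```

```bash
python3 -m crank '[[0,-0.025,0,0,0,0],[0,-0.05,0,0,0,0],[0,-0.08,0,0,0,0],[0,-0.11,0,0,0,0],[0,-0.13,0,0,0,0]]' 1
python3 -m crank '[[0,0,0.01,0,0,0],[0,0,0.02,0,0,0],[0,0,0.026,0,0,0],[0,0,0.03,0,0,0],[0,0,0.03,0,0,0]]' 1
python3 -m crank '[[0,0,0.003,0,0,0],[0,0,0.004,0,0,0],[0,0,0.004,0,0,0],[0,0,0.004,0,0,0],[0,0,0.004,0,0,0]]' 1
```

```text
time: 49.37
ee_pos: [0.6218, 0.1971, 0.1834]
eef_rot: [-180.0, 0.0, -5.0]
contact_force: [0.1, -0.2, -0.8]
width: 0.217
time: 49.78
ee_pos: [0.6218, 0.1954, 0.1763]
eef_rot: [-180.0, -0.0, -5.1]
contact_force: [-0.9, -0.3, -0.1]
width: 0.216
time: 50.2
ee_pos: [0.6219, 0.1955, 0.1763]
eef_rot: [180.0, -0.1, -5.1]
contact_force: [-2.8, -1.4, 4.8]
width: 0.218
```

```bash
python3 -m crank '[[0,0,0,0,0,0],[0,0,0,0,0,0],[0,0,0,0,0,0],[0,0,0,0,0,0],[0,0,0,0,0,0]]' 0
python3 -m crank '[[0,0,-0.06,0,0,0],[0,0,-0.16,0,0,0],[0,0,-0.3,0,0,0],[0,0,-0.4,0,0,0],[0,0,-0.46,0,0,0]]' 0
python3 -m crank '[[-0.05,0.14,0,0,0,0],[-0.1,0.28,0,0,0,0],[-0.15,0.42,0,0,0,0],[-0.2,0.56,0,0,0,0],[-0.25,0.7,0,0,0,0]]' 0
python3 -m crank '[[0,0.14,0,0,0,0],[0.05,0.28,0,0,0,0],[0.1,0.42,0,0,0,0],[0.15,0.52,0,0,0,0],[0.17,0.58,0,0,0,0]]' 0
python3 -c "
from h import *
to(.5945,-.1207,.157,-5.1)
c=cam('top'); s=cam('scene'); crop(s,'s16.png',180,110,440,260,3);crop(c,'t16.png',180,120,440,260,3)"
```

```text
time: 50.62
ee_pos: [0.6218, 0.1956, 0.1745]
eef_rot: [180.0, 0.0, -5.1]
contact_force: [-0.1, -0.3, -1.0]
width: 0.493
time: 51.03
ee_pos: [0.6227, 0.1959, 0.2944]
eef_rot: [-179.9, -0.3, -5.1]
contact_force: [0.4, -0.3, -0.1]
width: 0.499
time: 51.45
ee_pos: [0.5433, 0.0257, 0.29]
eef_rot: [180.0, -0.0, -5.0]
contact_force: [0.5, -0.6, -0.5]
width: 0.498
time: 51.87
ee_pos: [0.5741, -0.1244, 0.2894]
eef_rot: [180.0, 0.0, -5.2]
contact_force: [0.5, 0.1, -0.4]
width: 0.504
shift [ 0.08  -0.023  0.53 ] turn [ 0.     0.    -0.002]
```

View pics/s16.png

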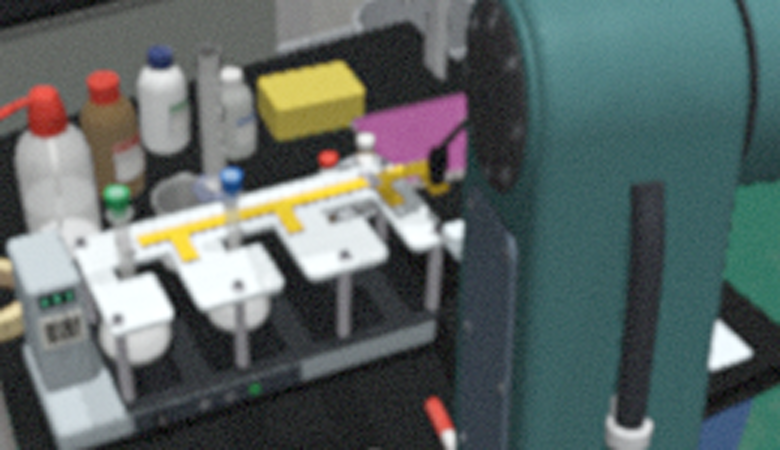

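View pics/t16.png

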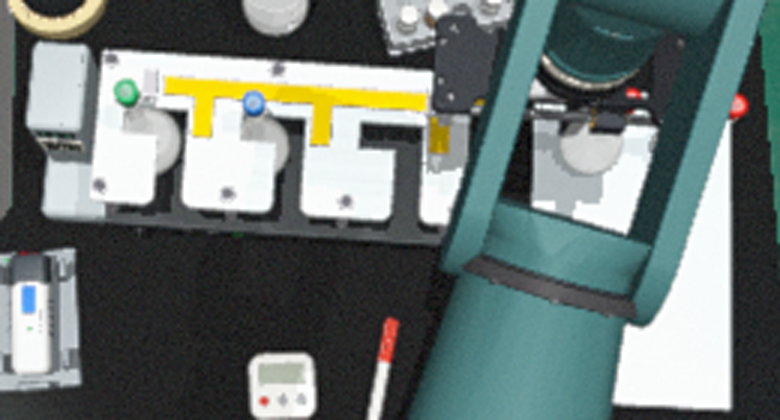

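```bash
python3 -m crank '[[0.03,-0.005,0.02,0,0,0],[0.06,-0.01,0.08,0,0,0],[0.08,-0.015,0.16,0,0,0],[0.08,-0.015,0.26,0,0,0],[0.08,-0.015,0.32,0,0,0]]' 0
python3 -m crank '[[0,0,0,0,0,0],[0,0,0,0,0,0],[0,0,0,0,0,0],[0,0,0,0,0,0],[0,0,0,0,0,0]]' 0
python3 -c "
from h import *
to(.5945,-.1207,.157,-5.1)"
```

```text
time: 52.38
ee_pos: [0.5937, -0.1163, 0.2074]
eef_rot: [-179.9, 0.2, -4.9]
contact_force: [-0.3, 0.4, -0.3]
width: 0.498
time: 52.8
ee_pos: [0.5948, -0.1192, 0.2123]
eef_rot: [180.0, -0.2, -5.0]
contact_force: [-1.0, 0.3, 0.0]
width: 0.497
shift [-0.001  0.006  0.221] turn [ 0.    -0.002  0.001]
```

```bash
python3 -m crank '[[0,0.006,0.05,0,0,0],[0,0.006,0.1,0,0,0],[0,0.006,0.15,0,0,0],[0,0.006,0.2,0,0,0],[0,0.006,0.215,0,0,0]]' 0
python3 -m crank '[[0,0,0,0,0,0],[0,0,0,0,0,0],[0,0,0,0,0,0],[0,0,0,0,0,0],[0,0,0,0,0,0]]' 1
python3 -m crank '[[0,0,0,0,0,0],[0,0,0,0,0,0],[0,-0.01,0,0,0,0],[0,-0.02,0,0,0,0],[0,-0.04,0,0,0,0]]' 1
```

```text
time: 53.22
ee_pos: [0.592, -0.1204, 0.1521]
eef_rot: [-179.9, 0.4, -5.1]
contact_force: [-0.3, -0.3, -0.6]
width: 0.499
time: 53.63
ee_pos: [0.5944, -0.1207, 0.1575]
eef_rot: [-180.0, -0.1, -5.1]
contact_force: [0.5, 0.3, 0.6]
width: 0.224
time: 54.05
ee_pos: [0.5952, -0.1117, 0.1574]
eef_rot: [179.9, -0.1, -5.1]
contact_force: [-0.0, -0.9, 4.0]
width: 0.225
```

```bash
python3 -m crank '[[0,-0.02,0,0,0,0],[0,-0.04,0,0,0,0],[0,-0.06,0,0,0,0],[0,-0.08,0,0,0,0],[0,-0.095,0,0,0,0]]' 1
python3 -m crank '[[0,-0.004,0,0,0,0],[0,-0.008,0,0,0,0],[0,-0.012,0,0,0,0],[0,-0.016,0,0,0,0],[0,-0.018,0,0,0,0]]' 1
python3 -m crank '[[0,-0.004,0,0,0,0],[0,-0.008,0,0,0,0],[0,-0.01,0,0,0,0],[0,-0.01,0,0,0,0],[0,-0.01,0,0,0,0]]' 1
```

```text
time: 54.47
ee_pos: [0.5975, -0.0866, 0.1575]
eef_rot: [180.0, -0.1, -5.0]
contact_force: [0.2, -1.6, 4.9]
width: 0.223
time: 54.88
ee_pos: [0.5977, -0.0849, 0.1575]
eef_rot: [179.7, -0.1, -5.1]
contact_force: [0.5, -7.3, 4.2]
width: 0.224
time: 55.3
ee_pos: [0.5977, -0.0849, 0.1575]
eef_rot: [179.5, -0.1, -5.2]
contact_force: [-0.2, -11.9, 4.4]
width: 0.225
```

```bash
python3 -m crank '[[0,0.012,0,0,0,0],[0,0.016,0,0,0,0],[0,0.016,0,0,0,0],[0,0.016,0,0,0,0],[0,0.016,0,0,0,0]]' 0.3
python3 -m crank '[[0,0,-0.06,0,0,0],[0,0,-0.16,0,0,0],[0,0,-0.3,0,0,0],[0,0,-0.42,0,0,0],[0,0,-0.5,0,0,0]]' 0
python3 -m crank '[[-0.12,-0.06,0,0,0,0],[-0.24,-0.12,0,0,0,0],[-0.36,-0.18,0,0,0,0],[-0.48,-0.24,0,0,0,0],[-0.6,-0.3,0,0,0,0]]' 0
python3 - <<'E'
from h import *
c=cam('top'); s=cam('scene'); crop(s,'s17.png',140,110,340,340,2.6);crop(c,'t17.png',160,120,440,260,2.8);crop(c,'t17b.png',160,190,230,260,8);crop(s,'s17b.png',170,160,240,260,6)
E
```

```text
time: 55.72
ee_pos: [0.5967, -0.0833, 0.1556]
eef_rot: [-180.0, 0.1, -5.0]
contact_force: [0.1, 0.2, -0.7]
width: 0.353
time: 56.13
ee_pos: [0.5976, -0.0837, 0.285]
eef_rot: [180.0, -0.2, -5.0]
contact_force: [0.1, 0.5, -0.0]
width: 0.499
time: 56.55
ee_pos: [0.4527, 0.0049, 0.2811]
eef_rot: [-180.0, 0.0, -5.0]
contact_force: [0.1, 0.6, 0.2]
width: 0.5
```

View pics/s17.png

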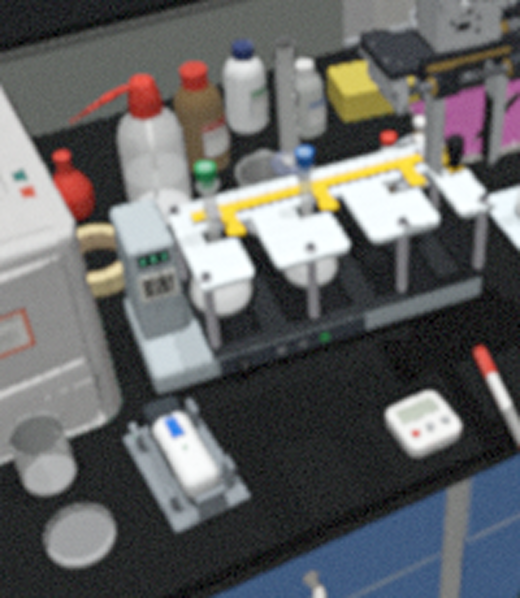

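View pics/t17.png

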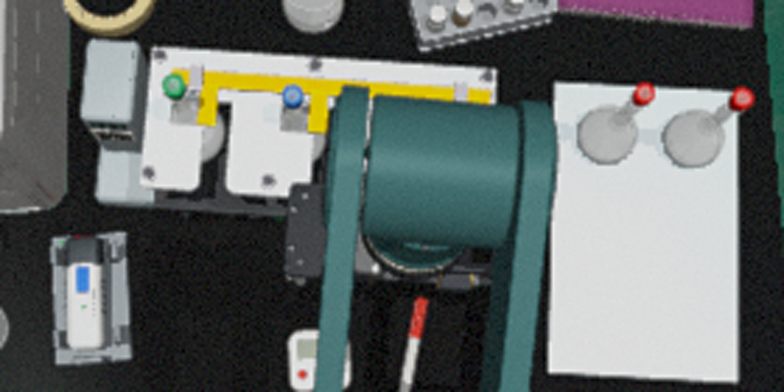

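View pics/t17b.png

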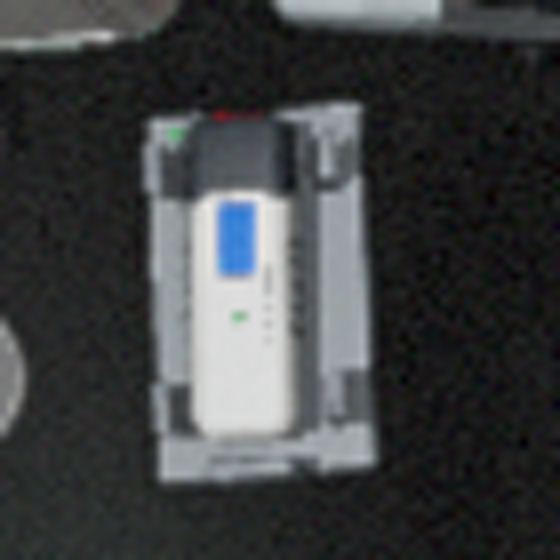

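View pics/s17b.png

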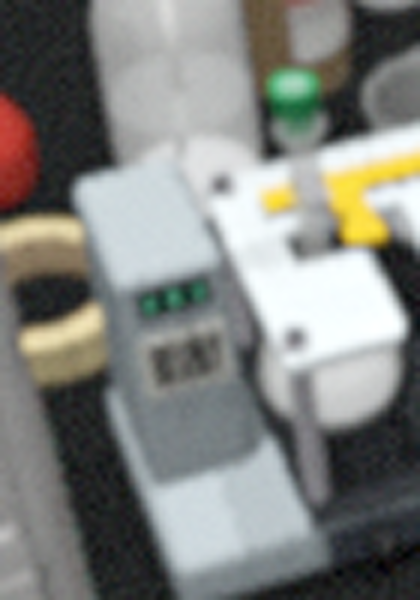

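Run:
```python
from h import *
c=cam('top'); s=cam('scene')
g=cv2.cvtColor(c['bgr'],cv2.COLOR_BGR2HSV)[190:250,170:210]
T=lambda x,y,z:onz(c,160+x/8-.5+1/16,190+y/8-.5+1/16,z)
F=[T(*q,.006) for q in [(148,118),(362,103),(375,465),(160,482)]]
for p in F: print(np.round(p,4))
for a,b in [(3,0),(2,1)]:
    d=F[a-0]-F[b]; d=F[b]-F[a]; print('yaw x',np.degrees(np.arctan2(d[1],d[0])),np.linalg.norm(d))
d=F[0]-F[1];print('yaw y',np.degrees(np.arctan2(-d[0],d[1])),np.linalg.norm(d)); print('foot centre',np.mean(F,0))
print('scanner top corners')
S=[T(*q,.05) for q in [(196,118),(293,118),(295,437),(192,437)]]
for p in S: print(np.round(p,4))
print(np.mean(S,0))
for a,b in [(3,0),(2,1)]:
    d=S[b]-S[a]; print(np.degrees(np.arctan2(d[1],d[0])),np.linalg.norm(d))
# blue screen/green led axis
b=T(236,238,.05);l=T(239,316,.05);print('led axis',b,l)
L=onz(s,201.7-.4,219.7-.4,.115);print('label',L)
for q in [(150,337),(225,328),(232,372),(155,392)]:
    u,v=170+q[0]/6-.4,160+q[1]/6-.4; print(np.round(onz(s,u,v,.132 if q[1]<350 else .098),4))
```

```text
[0.5277 0.3508 0.006 ]
[0.5316 0.2723 0.006 ]
[0.3988 0.267  0.006 ]
[0.3944 0.3446 0.006 ]
yaw x 2.686666202012781 0.13353729908915052
yaw x 2.2779801514976823 0.1329231528935934
yaw y 2.828260423616994 0.07866137682589654
foot centre [0.46313829 0.30866346 0.006     ]
scanner top corners
[0.5198 0.3243 0.05  ]
[0.519  0.2899 0.05  ]
[0.406  0.2883 0.05  ]
[0.4067 0.3243 0.05  ]
[0.4628818  0.30671734 0.05      ]
-0.00899048966709073 0.11303912032614763
0.7929188866076051 0.11307655593120809
led axis [0.47654245 0.30967534 0.05      ] [0.44887469 0.30833541 0.05      ]
label [0.60981988 0.26275004 0.115     ]
[0.6131 0.278  0.132 ]
[0.6026 0.2467 0.132 ]
[0.6102 0.2448 0.098 ]
[0.6147 0.2802 0.098 ]
```

Run:
```python
from h import *
c=cam('top'); s=cam('scene')
print('printer base corner',onz(s,182,266,.0),onz(s,50,318,0))
for z in (0.2,.3): print(onz(c,187,192,z),onz(c,30,180,z))
print('head top',onz(c,191,137,.19),onz(c,210,160,.19))
to(.463,.3075,.2,2.5)
```

```text
printer base corner [ 5.80611375e-01  3.46135527e-01 -1.11022302e-16] [0.5761042  0.68627403 0.        ]
[0.52509565 0.28700501 0.2       ] [0.56457842 0.68337584 0.2       ]
[0.50502014 0.26742986 0.3       ] [0.54090764 0.62770742 0.3       ]
head top [0.67180567 0.2802284  0.19      ] [0.60938042 0.23095065 0.19      ]
shift [-0.076 -1.214  0.325] turn [ 0.    -0.    -0.084]
```

Run:
```python
from h import *
c=cam('top'); s=cam('scene')
print(proj(c,[.58,.346,0]),proj(c,[.58,.346,.25]))
crop(c,'t18.png',20,30,260,270,2.5); crop(s,'s18.png',0,120,240,340,2.7)
```

```text
[180.37431328 187.26888308] [158.85338742 166.25338399]
```

View pics/t18.png

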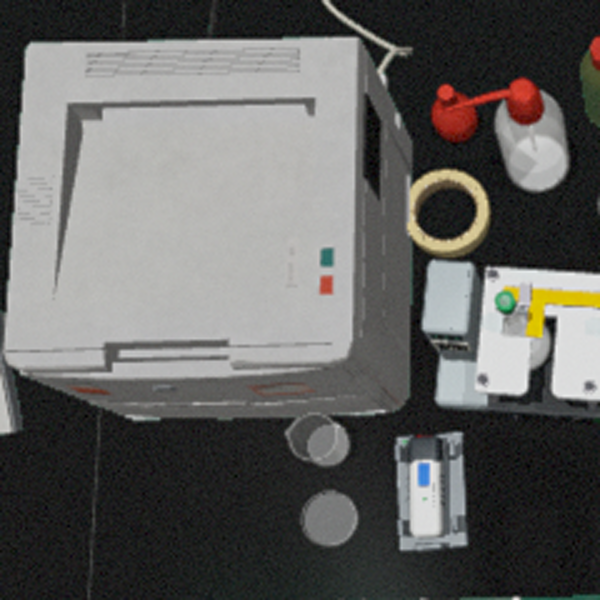

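View pics/s18.png

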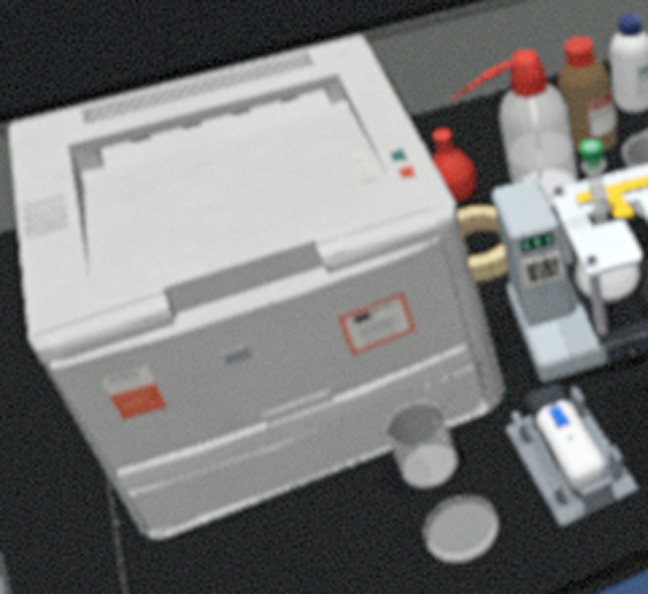

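```bash
python3 -m crank '[[-0.01,-0.13,0,0,0,0],[-0.02,-0.26,0,0,0,-0.02],[-0.04,-0.4,0,0,0,-0.04],[-0.05,-0.54,0,0,0,-0.06],[-0.06,-0.68,0,0,0,-0.084]]' -0.36
python3 -m crank '[[0,-0.12,0,0,0,0],[0,-0.24,0,0,0,0],[0,-0.36,0,0,0,0],[0,-0.45,0.05,0,0,0],[0,-0.5,0.1,0,0,0]]' -0.36
python3 -m crank '[[0,0,0,0,0,0],[0,0,0.05,0,0,0],[0,0,0.1,0,0,0],[0,0,0.15,0,0,0],[0,0,0.15,0,0,0]]' -0.36
python3 -c "
from h import *
to(.463,.3075,.1,2.5)
print(get_state()['joint_pos'])"
```

```text
time: 57.37
ee_pos: [0.4551, 0.1756, 0.281]
eef_rot: [180.0, 0.0, 2.5]
contact_force: [0.5, 0.4, -0.2]
width: 0.68
time: 57.78
ee_pos: [0.4498, 0.3018, 0.2557]
eef_rot: [-180.0, -0.0, 2.6]
contact_force: [-0.5, -0.2, -0.5]
width: 0.675
time: 58.2
ee_pos: [0.4478, 0.2973, 0.2151]
eef_rot: [179.8, 0.3, 2.4]
contact_force: [-0.7, -0.3, -0.3]
width: 0.68
shift [ 0.065 -0.04   0.46 ] turn [ 0.002  0.003 -0.001]
[ 2.75480596e+01  3.58289643e+00  7.89617952e+01 -2.09763587e-02
  9.78115417e+01  1.15155439e+02]
```

```bash
python3 -m crank '[[0.03,-0.02,0.08,0,0,0],[0.065,-0.04,0.18,0,0,0],[0.065,-0.04,0.28,0,0,0],[0.065,-0.04,0.38,0,0,0],[0.065,-0.04,0.44,0,0,0]]' -0.36
python3 -m crank '[[0,0,0,0,0,0],[0,0,0,0,0,0],[0,0,0,0,0,0],[0,0,0,0,0,0],[0,0,0,0,0,0]]' -0.36
python3 -c "
from h import *
to(.463,.3075,.017,2.5)
c=cam('top'); s=cam('scene'); crop(s,'s19.png',120,200,280,340,4.5)"
```

```text
time: 58.62
ee_pos: [0.4637, 0.3084, 0.106]
eef_rot: [179.9, 0.2, 2.4]
contact_force: [0.3, -0.2, 0.5]
width: 0.68
time: 59.03
ee_pos: [0.4658, 0.3104, 0.111]
eef_rot: [-179.9, -0.2, 2.5]
contact_force: [0.3, 0.3, 0.3]
width: 0.678
shift [-0.013  0.011  0.376] turn [-0.001 -0.002 -0.   ]
```

View pics/s19.png

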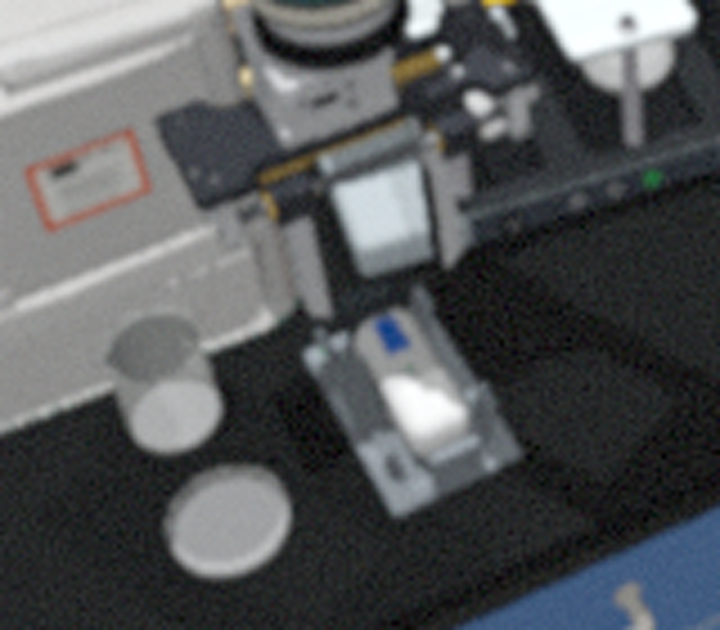

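```bash
python3 -m crank '[[-0.01,0.008,0.08,0,0,0],[-0.01,0.01,0.16,0,0,0],[-0.01,0.01,0.24,0,0,0],[-0.01,0.01,0.3,0,0,0],[-0.01,0.01,0.34,0,0,0]]' -0.36
python3 -m crank '[[0,0,0,0,0,0],[0,0,0,0,0,0],[0,0,0,0,0,0],[0,0,0,0,0,0],[0,0,0,0,0,0]]' -0.36
python3 -c "
from h import *
to(.463,.3075,.018,2.5)"
```

```text
time: 59.55
ee_pos: [0.4615, 0.307, 0.0224]
eef_rot: [179.9, 0.1, 2.5]
contact_force: [-0.9, -0.6, -0.3]
width: 0.678
time: 59.97
ee_pos: [0.4632, 0.3078, 0.0254]
eef_rot: [-179.9, -0.1, 2.5]
contact_force: [0.3, -0.1, 0.2]
width: 0.681
shift [-0.001  0.001  0.029] turn [-0.001 -0.002 -0.   ]
```

```bash
python3 -m crank '[[0,0,0.01,0,0,0],[0,0,0.02,0,0,0],[0,0,0.028,0,0,0],[0,0,0.028,0,0,0],[0,0,0.028,0,0,0]]' -0.36
python3 -m crank '[[0,0,0,0,0,0],[0,0,0,0,0,0],[0,0,0,0,0,0],[0,0,0,0,0,0],[0,0,0,0,0,0]]' 1
python3 -m crank '[[0,0,0,0,0,0],[0,0,0,0,0,0],[0,0,0,0,0,0],[0,0,0,0,0,0],[0,0,0,0,0,0]]' 1
```

```text
time: 60.38
ee_pos: [0.4621, 0.3072, 0.0165]
eef_rot: [180.0, 0.0, 2.5]
contact_force: [-1.1, -0.3, 0.3]
width: 0.681
time: 60.8
ee_pos: [0.4624, 0.3074, 0.017]
eef_rot: [-180.0, -0.0, 2.5]
contact_force: [0.3, 0.2, -0.4]
width: 0.384
time: 61.22
ee_pos: [0.4624, 0.3074, 0.017]
eef_rot: [-180.0, -0.0, 2.5]
contact_force: [-0.4, 0.3, 0.8]
width: 0.38
```

```bash
python3 -m crank '[[0,0,-0.02,0,0,0],[0,0,-0.08,0,0,0],[0,0,-0.16,0,0,0],[0,0,-0.24,0,0,0],[0,0,-0.31,0,0,0]]' 1
python3 -m crank '[[0,0,0,0,0,0],[0,0,0,0,0,0],[0,0,0,0,0,0],[0,0,0,0,0,0],[0,0,0,0,0,0]]' 1
python3 -c "
from h import *
to(.4626,.2762,.096,-5.1)
s=cam('scene'); c=cam('top'); crop(s,'s20.png',120,160,280,340,3.3);crop(c,'t20.png',120,120,300,270,4)"
```

```text
time: 61.63
ee_pos: [0.4622, 0.3072, 0.0955]
eef_rot: [180.0, 0.0, 2.5]
contact_force: [-0.1, 0.3, -0.8]
width: 0.382
time: 62.05
ee_pos: [0.4613, 0.3068, 0.0926]
eef_rot: [179.9, 0.2, 2.5]
contact_force: [-0.8, 0.5, -1.1]
width: 0.38
shift [-0.     0.122 -0.014] turn [0.001 0.002 0.084]
```

View pics/s20.png

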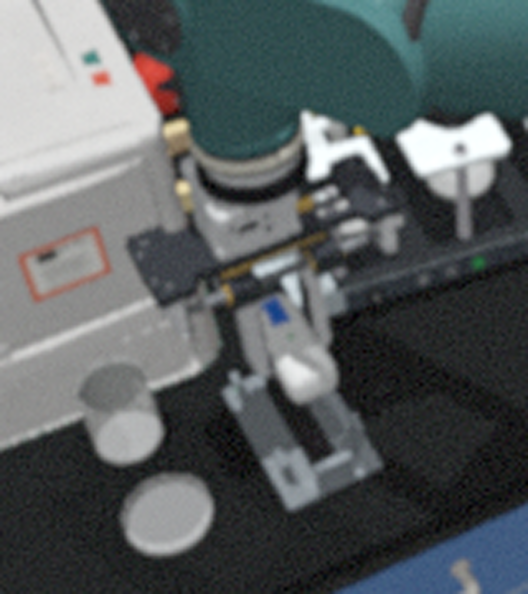

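```bash
python3 -m crank '[[0,0.02,-0.005,0,0,0.015],[0,0.05,-0.012,0,0,0.035],[0,0.08,-0.012,0,0,0.055],[0,0.11,-0.012,0,0,0.075],[0,0.122,-0.012,0,0,0.084]]' 1
python3 -m crank '[[0,0,0,0,0,0],[0,0,0,0,0,0],[0,0,0,0,0,0],[0,0,0,0,0,0],[0,0,0,0,0,0]]' 1
python3 -c "
from h import *
to(.4626,.2762,.096,-5.1)
s=cam('scene'); c=cam('top'); crop(s,'s21.png',120,160,280,340,3.3);crop(c,'t21.png',120,120,300,270,4)"
```

```text
time: 62.57
ee_pos: [0.4638, 0.2754, 0.0976]
eef_rot: [180.0, -0.0, -5.3]
contact_force: [-0.6, 0.0, -0.8]
width: 0.378
time: 62.98
ee_pos: [0.4636, 0.2771, 0.0974]
eef_rot: [180.0, 0.0, -5.0]
contact_force: [-0.8, -0.3, -1.0]
width: 0.384
shift [-0.004  0.004  0.006] turn [0.    0.    0.001]
```

View pics/s21.png

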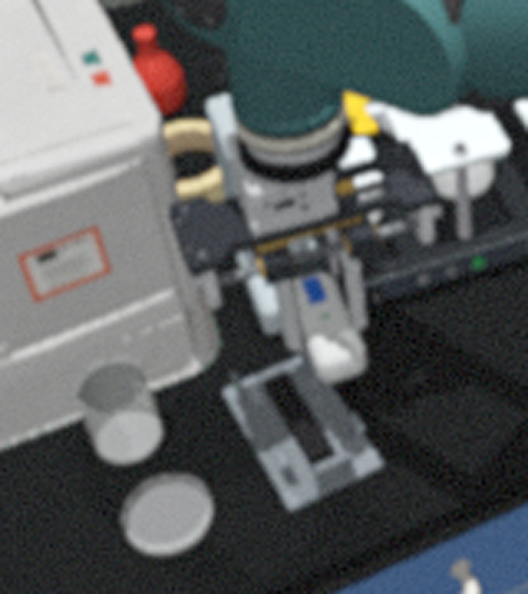

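View pics/t21.png

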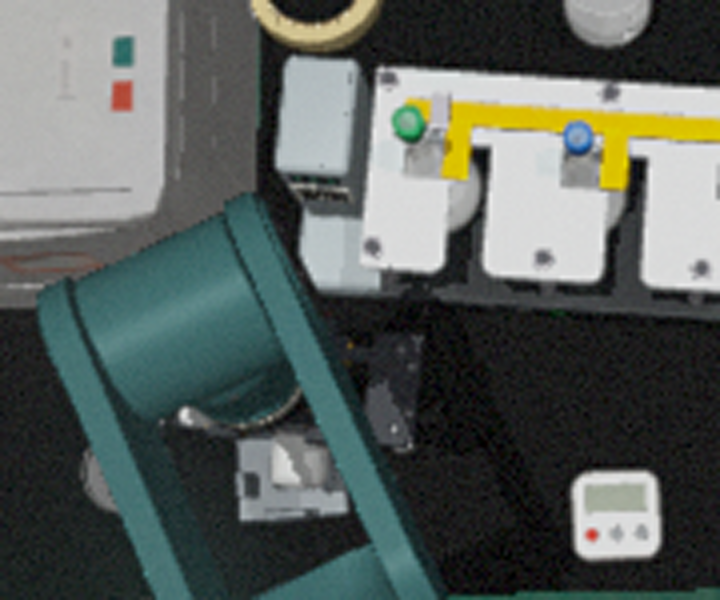

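```bash
for i in 1 2 3; do :; done
python3 -m crank '[[0,0,0,0,0,0],[0,0,0,0,0,0],[0,0,0,0,0,0],[0,0,0,0,0,0],[0,0,0,0,0,0]]' 1
python3 -m crank '[[0,0,0,0,0,0],[0,0,0,0,0,0],[0,0,0,0,0,0],[0,0,0,0,0,0],[0,0,0,0,0,0]]' 1
python3 -m crank '[[0,0,0,0,0,0],[0,0,0,0,0,0],[0,0,0,0,0,0],[0,0,0,0,0,0],[0,0,0,0,0,0]]' 1
python3 -m crank '[[0,0,0,0,0,0],[0,0,0,0,0,0],[0,0,0,0,0,0],[0,0,0,0,0,0],[0,0,0,0,0,0]]' 1
python3 -m crank '[[0,0,0,0,0,0],[0,0,0,0,0,0],[0,0,0,0,0,0],[0,0,0,0,0,0],[0,0,0,0,0,0]]' 1
python3 -m crank '[[0,0,0,0,0,0],[0,0,0,0,0,0],[0,0,0,0,0,0],[0,0,0,0,0,0],[0,0,0,0,0,0]]' 1
python3 - <<'E'
from h import *
c=cam('top');s=cam('scene')
for q in [(302,183),(347,190),(320,188)]: print(onz(c,120+q[0]/4,120+q[1]/4,.14))
lab=np.array([.610,.263,.115]); st=get_state()
M=R.from_euler('xyz',st['eef_rot'],degrees=True).as_matrix(); g=st['ee_pos']-M[:,2]*grasp_offset
w=g+M[:,0]*.058; d=lab-w; print(d@M[:,0],d@M[:,1],d[2])
print('eps',tri(c,(120+320/4,120+188/4),s,(170+175/6,160+298/6)))
E
```

```text
time: 63.5
ee_pos: [0.4636, 0.2769, 0.0974]
eef_rot: [180.0, -0.0, -5.1]
contact_force: [-0.1, -0.5, -1.5]
width: 0.381
time: 63.92
ee_pos: [0.4636, 0.2768, 0.0974]
eef_rot: [180.0, -0.0, -5.1]
contact_force: [0.6, 0.0, -0.6]
width: 0.38
time: 64.33
ee_pos: [0.4636, 0.2768, 0.0974]
eef_rot: [180.0, 0.0, -5.1]
contact_force: [0.1, 0.7, -0.6]
width: 0.38
time: 64.75
ee_pos: [0.4636, 0.2769, 0.0974]
eef_rot: [180.0, 0.0, -5.1]
contact_force: [-0.4, -0.8, -0.8]
width: 0.381
time: 65.17
ee_pos: [0.4636, 0.2769, 0.0974]
eef_rot: [180.0, -0.0, -5.1]
contact_force: [0.1, 1.0, -1.5]
width: 0.38
time: 65.58
ee_pos: [0.4636, 0.2769, 0.0974]
eef_rot: [180.0, 0.0, -5.1]
contact_force: [-0.0, 0.0, -1.6]
width: 0.382
[0.60813256 0.27682776 0.14      ]
[0.60266269 0.24674765 0.14      ]
[0.60443198 0.26478097 0.14      ]
0.08899389609957985 0.0009137232888142402 -0.0012777694291355862
eps (array([0.60121814, 0.26391603, 0.15643896]), np.float64(0.004135934001748149))
```

Geometry agrees: 89 mm away, about 1 mm off the axis. Return to the cradle.

```bash
python3 -m crank '[[0,-0.02,0,0,0,-0.015],[0,-0.05,0,0,0,-0.035],[0,-0.08,0,0,0,-0.055],[0,-0.11,0,0,0,-0.075],[0,-0.122,0,0,0,-0.084]]' 1
python3 -m crank '[[0,0,0,0,0,0],[0,0,0,0,0,0],[0,0,0,0,0,0],[0,0,0,0,0,0],[0,0,0,0,0,0]]' 1
python3 -c "
from h import *
to(.4624,.3074,.03,2.5)"
```

```text
time: 66.1
ee_pos: [0.4663, 0.3087, 0.0974]
eef_rot: [-180.0, -0.0, 2.7]
contact_force: [-0.5, -0.4, -1.7]
width: 0.38
time: 66.52
ee_pos: [0.4663, 0.307, 0.0975]
eef_rot: [180.0, 0.0, 2.5]
contact_force: [0.8, 0.4, -1.6]
width: 0.383
shift [-0.016 -0.002  0.27 ] turn [ 0.  0. -0.]
```

```bash
python3 -m crank '[[-0.014,-0.002,0,0,0,0],[-0.016,-0.002,0.06,0,0,0],[-0.016,-0.002,0.12,0,0,0],[-0.016,-0.002,0.18,0,0,0],[-0.016,-0.002,0.22,0,0,0]]' 1
python3 -m crank '[[0,0,0,0,0,0],[0,0,0,0,0,0],[0,0,0,0,0,0],[0,0,0,0,0,0],[0,0,0,0,0,0]]' 1
python3 -c "
from h import *
to(.4624,.3074,.02,2.5)"
```

```text
time: 66.93
ee_pos: [0.4614, 0.3071, 0.041]
eef_rot: [180.0, 0.1, 2.5]
contact_force: [0.5, -1.0, -2.1]
width: 0.378
time: 67.35
ee_pos: [0.4631, 0.3079, 0.0437]
eef_rot: [-180.0, -0.1, 2.5]
contact_force: [-0.3, -0.9, -1.5]
width: 0.38
shift [-0.003  0.002  0.095] turn [-0.001 -0.001 -0.   ]
```

```bash
python3 -m crank '[[-0.002,0.002,0.02,0,0,0],[-0.002,0.002,0.04,0,0,0],[-0.002,0.002,0.06,0,0,0],[-0.002,0.002,0.08,0,0,0],[-0.002,0.002,0.09,0,0,0]]' 1
python3 -m crank '[[0,0,0.003,0,0,0],[0,0,0.006,0,0,0],[0,0,0.008,0,0,0],[0,0,0.008,0,0,0],[0,0,0.008,0,0,0]]' 1
```

```text
time: 67.77
ee_pos: [0.4611, 0.3066, 0.0185]
eef_rot: [179.9, 0.1, 2.5]
contact_force: [-0.9, -0.8, -1.2]
width: 0.383
time: 68.18
ee_pos: [0.462, 0.3072, 0.0182]
eef_rot: [-180.0, -0.0, 2.5]
contact_force: [0.9, 1.2, -1.3]
width: 0.378
```

```bash
python3 -m crank '[[0,0,0.003,0,0,0],[0,0,0.006,0,0,0],[0,0,0.006,0,0,0],[0,0,0.006,0,0,0],[0,0,0.006,0,0,0]]' 1
```

```text
time: 68.6
ee_pos: [0.4622, 0.3072, 0.017]
eef_rot: [-180.0, -0.1, 2.5]
contact_force: [-0.6, 0.8, 2.8]
width: 0.378
```

Seated. Release, rise and withdraw.

```bash
python3 -m crank '[[0,0,0,0,0,0],[0,0,0,0,0,0],[0,0,0,0,0,0],[0,0,0,0,0,0],[0,0,0,0,0,0]]' -0.36
python3 -m crank '[[0,0,-0.03,0,0,0],[0,0,-0.1,0,0,0],[0,0,-0.24,0,0,0],[0,0,-0.4,0,0,0],[0,0,-0.55,0,0,0]]' -0.36
python3 -m crank '[[0,0,-0.14,0,0,0],[0,0,-0.28,0,0,0],[0,0.1,-0.36,0,0,0],[0,0.25,-0.36,0,0,0],[0,0.4,-0.36,0,0,0]]' -0.36
python3 -m crank '[[-0.04,0.15,0,0,0,0],[-0.08,0.3,0,0,0,0],[-0.12,0.45,0,0,0,0],[-0.18,0.58,0,0,0,0],[-0.24,0.62,0,0,0,0]]' -0.36
python3 -m crank '[[0,0,0,0,0,0],[0,0,0,0,0,0],[0,0,0,0,0,0],[0,0,0,0,0,0],[0,0,0,0,0,0]]' -0.36
python3 - <<'E'
from h import *
c=cam('top'); s=cam('scene'); crop(s,'s22.png',120,110,440,340,2.4);crop(c,'t22.png',160,110,450,270,2.7);crop(c,'t22b.png',160,190,230,260,8)
E
```

```text
time: 69.02
ee_pos: [0.4617, 0.307, 0.0162]
eef_rot: [180.0, 0.0, 2.5]
contact_force: [0.1, 0.8, 0.3]
width: 0.671
time: 69.43
ee_pos: [0.4614, 0.3069, 0.1558]
eef_rot: [180.0, 0.0, 2.5]
contact_force: [1.5, 0.4, 0.4]
width: 0.677
time: 69.85
ee_pos: [0.4669, 0.2071, 0.2471]
eef_rot: [-179.9, -0.3, 2.7]
contact_force: [0.3, -0.8, -1.2]
width: 0.682
time: 70.27
ee_pos: [0.4123, 0.0462, 0.2445]
eef_rot: [179.9, -0.0, 2.2]
contact_force: [-0.6, 0.8, 0.2]
width: 0.679
time: 70.68
ee_pos: [0.4134, 0.0506, 0.2438]
eef_rot: [-180.0, 0.0, 2.6]
contact_force: [-0.0, 0.0, -0.3]
width: 0.68
```

View pics/s22.png

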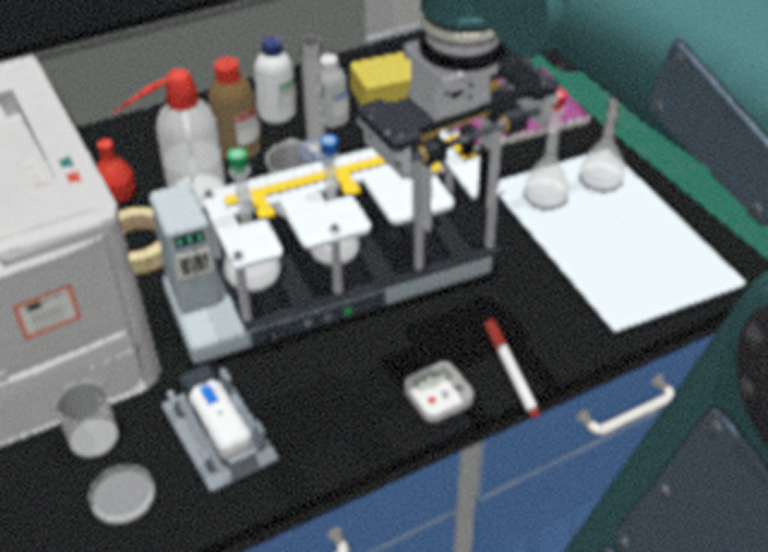

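View pics/t22.png

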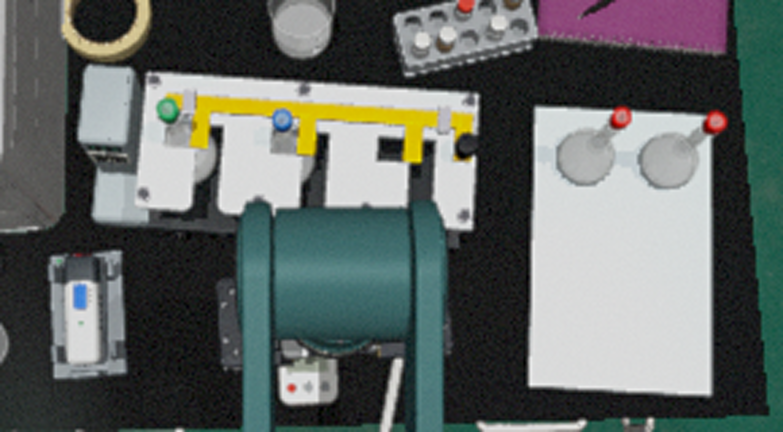

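View pics/t22b.png

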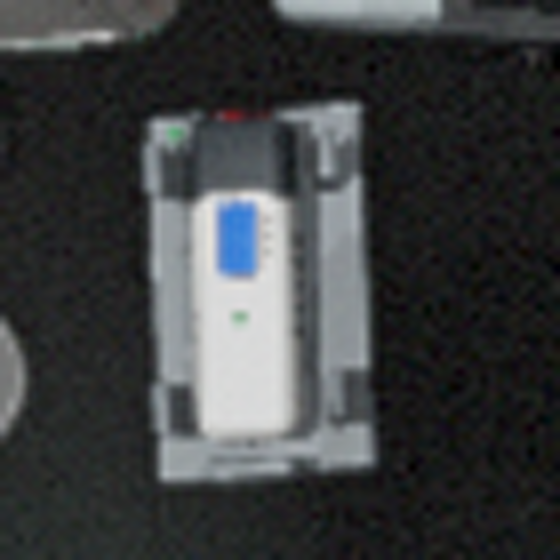

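Run:
```python
from h import *
c=cam('top')
T=lambda x,y,z:np.round(onz(c,160+x/2.7,110+y/2.7,z),3)
print('green',T(168,110,.232),'blue',T(282,120,.218),'reds',T(622,118,.17),T(714,122,.17),'knob',T(465,146,.187))
print(close_job())
```

```text
green [0.621 0.195 0.232] blue [0.613 0.091 0.218] reds [ 0.621 -0.237  0.17 ] [ 0.616 -0.326  0.17 ] knob [ 0.593 -0.082  0.187]
the job is handed in; nothing more can be done
None
```

The changeover is done and handed in at about 71 s of the 210 s allowed; `close_job` gave no verdict.

- **Flasks and slide:** I pulled the slide open to its stop. The green flask now stands in the left slot end and the blue one in the middle. The two finished flasks stand on the rear third of the mat. I then pushed the slide closed to its stop, about 36 mm of travel.
- **Knocked flask:** The green flask was pushed about 34 mm back to its slot corner during the run. I noticed it before closing the slide and put it back in the slot end.
- **Scan:** I held the scanner still for about 2.5 s, roughly 89 mm from the label and about 1 mm off its centre by my measurements, then laid it back in the cradle.

**Last checks from the top camera:**
- **Fresh flasks:** the green and blue stoppers are within 1–2 mm of the slot ends I measured.
- **Finished flasks:** both are upright at (0.621, -0.237) and (0.616, -0.326), at least 4 cm in from the mat's edges.
- **Scanner and clearance:** the scanner lies as it did at the start, the beaker and timer have not visibly moved, and the gripper is clear of everything.

**Uncertain:** the two-camera position fixes disagreed by 1–4 mm (expected calibration error is about 2 mm). I could not read the slide's joint value directly, so "closed" rests on the stop force (about 12 N) and the knob's position.

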